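# Zero the probe and test a turntable of battery packs

### The job

With the turntable at its loading click, set every loose grey battery pack flat in a nest of the turntable, then turn the table counter-clockwise one click to the test position. Take the probe from its rack, dip its tip deep into the open zeroing cup to zero it, touch the tip for a moment to each pack's terminal from the tallest pack to the lowest, and dip it deep into the cup once more to check the zero. Hang the probe back in its rack, press the loose lid down on the cup until it is fully home and level, leave the packs in their nests with the table at the test position, and do not push the other things about.

Things in the scene. Friction and masses are not known exactly. Their poses are not given: they have to be found in the camera images.
- pack_tall: the tallest grey battery pack, a block 62 (its x) x 46 (its y) x 46 mm tall, standing on the table beside the turntable; origin at the centre of its underside, z up. Absent (None) in some runs
- pack_tall_terminal (a point): centre of the top face of that pack's steel terminal button (14 mm across, 4 mm tall), 50 mm above the pack's underside and 15 mm from its centre along its x
- pack_mid: the middle-height grey battery pack, a block 62 (its x) x 46 (its y) x 36 mm tall, standing on the table beside the turntable; origin at the centre of its underside, z up. Absent (None) in some runs
- pack_mid_terminal (a point): centre of the top face of that pack's steel terminal button (14 mm across, 4 mm tall), 40 mm above the pack's underside and 15 mm from its centre along its x
- pack_low: the lowest grey battery pack, a block 62 (its x) x 46 (its y) x 26 mm tall, standing on the table beside the turntable; origin at the centre of its underside, z up. Absent (None) in some runs
- pack_low_terminal (a point): centre of the top face of that pack's steel terminal button (14 mm across, 4 mm tall), 30 mm above the pack's underside and 15 mm from its centre along its x
- turntable (a joint): angle of the indexing turntable, rad, growing counter-clockwise seen from above. Starts at the loading click, 0; detents click at 0, 1.047 (60 degrees: the test position) and 2.094, and pull the table in when it is within about 0.3 rad. It turns from -0.2 to 2.29
- handle (a point): centre of the black T-handle bar on the turntable's axis, 111 mm above the work surface; the bar is 56 mm long (x of this frame, which turns with the table), 16 mm wide (y) and 30 mm tall, on an 18 mm column. Gripping it and turning it turns the table. The turntable is a 270 mm aluminium disc, its top 34 mm above the work surface
- nest0 (a point): centre of the floor of nest 0 on the turntable (34 mm above the work surface), 93 mm from the axis, at 0 degrees counter-clockwise from the table's x. A pocket 68 mm long radially and 52 mm wide, with a steel lip 6 mm tall and 4 mm thick all round; any pack fits any nest, either way round, its long side radial. This frame's axes are the table's own (they do not turn to the nest)
- nest1 (a point): centre of the floor of nest 1 on the turntable (34 mm above the work surface), 93 mm from the axis, at 120 degrees counter-clockwise from the table's x. A pocket 68 mm long radially and 52 mm wide, with a steel lip 6 mm tall and 4 mm thick all round; any pack fits any nest, either way round, its long side radial. This frame's axes are the table's own (they do not turn to the nest)
- nest2 (a point): centre of the floor of nest 2 on the turntable (34 mm above the work surface), 93 mm from the axis, at 240 degrees counter-clockwise from the table's x. A pocket 68 mm long radially and 52 mm wide, with a steel lip 6 mm tall and 4 mm thick all round; any pack fits any nest, either way round, its long side radial. This frame's axes are the table's own (they do not turn to the nest)
- probe: hand-held contact probe hanging upright in its fork rack: origin at the tip, z up along it. Brass tip 6 mm and shaft 10 mm across up to 82 mm, black collar 40 mm across and 6 mm thick (82 to 88), round black handle 26 mm across from 88 to 155 mm (grip it about 118 mm above the tip)
- probe_tip (a point): the probe's tip (lowest point)
- rack_slot (a point): centre of the slot of the probe's fork rack, on the top face of its two prongs, 95 mm above the work surface. The slot is 20 mm wide and 46 mm long along the rack's x, open at the -x end and closed at +x by a post 24 mm from here; the probe's shaft goes in from above and its collar rests on the prongs, tip 82 mm below this point. The base plate is 80 x 60 mm
- cup_rim (a point): centre of the mouth of the zeroing cup, at the height of its steel rim, 60 mm above the work surface. A fixed steel cup 60 mm across outside, 44 mm inside, inner floor 52 mm below this point, on an 84 mm flange 5 mm thick. A stiff rubber seal ring (47 mm inside, 57 mm outside) stands 6 mm proud of the rim and slides down flush when the lid is pressed with about 8 N; it then stays down
- lid: loose round black lid of the cup, 74 mm across, origin at the centre of its lower edge, z up: a skirt 12 mm deep with 65 mm opening, a 5 mm top plate (12 to 17 mm), and a round knob 18 mm across from 17 to 47 mm
- lid_under (a point): centre of the underside of the lid's top plate, 12 mm above its lower edge; it lies on the cup's rim when the lid is fully home, and 6 mm above it when the lid merely rests on the seal
- lid_knob (a point): point on the lid's knob 40 mm above its lower edge, to grip from above
- spanner: bystander: blue steel spanner, 160 mm
- bolt_a: bystander: zinc terminal bolt standing on its head, 18 mm wide, 30 mm tall
- bolt_b: bystander: second such bolt
- power_bank: bystander: pale blue power bank 130 x 66 x 14 mm
- tablet_pack: bystander: white flat tablet pack 90 x 55 x 6 mm
Things that resemble listed ones, but are neither listed nor needed, are in the scene too. What is shaped like the lid but orange is not meant. Leave any red look-alike of the pack_tall alone.

How it is judged:
By the outcome, as a careful person would: the job done as asked, in the order asked, and still so for the second after the job is handed in, with the robot touching nothing.
Of pack_tall, pack_mid, pack_low only 2 to 3 are there at a start; the rules pass over those that are not, and their reading is None.
At some moment in a run one of pack_tall, pack_mid, pack_low, lid may be knocked a few centimetres aside while the robot is not near it.
It also fails if it takes over 210 s, if anything falls off the work surface, if the arm or the gripper's body presses on something with over 40 N, if the wrist force passes 120 N, or if a joint passes its speed limit or range.

### The arm

A 7-joint arm with a two-finger parallel gripper is mounted at the origin on the work surface. World frame = base frame: x ahead of the robot, y to its left, z up, the work surface at z = 0. Lengths are in m, angles in rad, forces in N, time in s.
With the tool pointing down it reaches from about 0.425 to 0.925 m from the base axis. Payload 6.8 kg.
Tool frame: the origin (TCP) lies on the mounting face of the last link; the fingertips stand 173 mm ahead of it and the grasp point (between the pads) lies 155 mm ahead of it; y points along the fingers, x is the direction in which the jaws open and shut, and the axes are right-handed (so a half turn about y gives the same grasp; the last joint's range is limited). The gripper opens to 85 mm and grips with 20 to 120 N. Pads are 22 mm wide; open, the fingers measure 114 mm over their backs; the gripper's body (76 mm by 85 mm) begins 54 mm behind the grasp point. The pads swing forward as they close: fully open they stand 13 mm farther back than shut.
Start: joints at [-1.357, 0.477, 0.022, 1.555, -0.011, 1.109, -0.083], TCP at [0.213, 0.64, 0.405] pointing down, gripper open.
Joint ranges: [-2.96, 2.96], [-0.34, 2.1], [-1.41, 1.46], [0.24, 2.44], [-1.37, 4.51], [0.17, 1.92], [-2.96, 2.96]. Speed limits (rad/s): [2.39, 2.39, 3.14, 3.14, 3.14, 3.14, 3.14].

### API

Orientations are given as a rotation vector (axis times angle).
In Python, from bench import r gives the robot as it stands.
- The arm moves only by the tool step_arm, never from a script. Its arguments are lists of equal length, an entry for each row: "xyz": the shift along the tool's x, y, z scaled (see below), a list of three; "rotation": the turn, a rotation vector about the tool's x, y, z scaled (see below), a list of three. A call has 1 to 20 rows; each row is the pose to reach, as a shift and turn from the pose measured when the call began, along the tool's axes at that moment; what a row does not reach only later rows make up. The controller multiplies each number of a shift by 30 cm and each number of a turn by 90 degrees. A row lasts 1/8 s, in which the tool goes at most 62.5 mm and 10.7 degrees, less where a joint would pass 70% of its speed; a pose out of reach is approached as far as the arm can. A call with a number of a shift or a turn outside -1 to 1 is refused whole. A call with a gripper value outside its range is refused whole. "grip" is the closure, from 0 (fully open) to 1 (shut), set as the call begins (left out, the last holds). The fingers move at their own pace and stop on an object; "force" is the grip in N (left out, the last holds). Time passes only in rows, so rows that repeat a pose let the fingers close. It gives the time, the measured TCP pose, the force and the opening at its end, in the units of the state.
- r.get_obs(): the state, without advancing time (a new reading comes with each control period).
- r.grab_frame(name): name is "scene" or "top" or "wrist"; returns a dict with "pixels" (384x512x3 uint8, red, green, blue), "fx", "fy", "cx", "cy" (pixels), "dist_coeffs" ([k1, k2, p1, p2, k3] as OpenCV has them; the pictures are not rectified), "position" and "attitude" of the camera in the world; the wrist camera has in their place "mount" (4x4, takes a point from camera to tool coordinates, whose origin is the TCP and whose axes are the tool frame's). Camera axes: x right, y down, z forward; pixel columns grow to the right and rows downward; lengths in m; the calibration is good to about 2 mm. A picture is of the moment at which its call begins: read the wrist's pose just before it. There is no depth.
- r.hand_in(): hands the job in, once; it reports no verdict.
The state is a dict: "clock": time; "joints": joint angles; "qvel": joint speeds; "tau": joint torques, N m; "tcp_pos": TCP position; "orientation": TCP orientation; "contact_force": force on the tool from outside, world axes, zero at the start; "moment": the same for the moment, N m; "grip_width": finger opening in m.
Only numpy, scipy, OpenCV 4.12 (cv2) and the standard library are available. Lean on these libraries where they do the work, as an engineer would, in place of code of your own. Each camera call takes 0.05 s, during which the arm holds its last target.

## Working session

There is one attempt and no reset: what is moved stays moved. The work goes in short steps, Python scripts to look and compute and a tool call to move; the robot and the scene stay as the last step left them, time stands still between calls to the robot, and variables do not carry over. Pictures are saved under pics/ and viewed, and the job is handed in when it is done.

Besides the shell and the picture viewer there is one more tool, called after ">>>" as a command line: name --argument value ..., lists and objects as JSON in quotes. step_arm: Moves the arm, as the interface text tells. Its arguments: {"type":"object","properties":{"xyz":{"type":"array"},"rotation":{"type":"array"},"grip":{"type":"number"},"force":{"type":"number"}},"required":["xyz","rotation"]}

```bash
ls; mkdir -p pics; cat > h.py <<'E'
import numpy as np, cv2
from scipy.spatial.transform import Rotation as R
from bench import r
def save(name,fn):
    o=r.get_obs(); f=r.grab_frame(name)
    cv2.imwrite('pics/'+fn+'.png',cv2.cvtColor(np.asarray(f['pixels'],np.uint8),cv2.COLOR_RGB2BGR))
    return o,f
E
python3 - <<'E'
from h import *
print(r.get_obs())
for n in ['scene','top','wrist']:
    o,f=save(n,n+'0'); print(n,{k:v for k,v in f.items() if k!='pixels'})
E
```

```text
pics
{'clock': 0.0, 'joints': array([-1.35706833,  0.47778268,  0.02235023,  1.55646534, -0.01146954,
        1.10932588, -0.0830816 ]), 'qvel': array([ 7.15386920e-04, -2.49797823e-04,  2.27225865e-04,  7.59471181e-04,
       -3.04915108e-04, -4.87353324e-05, -4.89356246e-05]), 'tau': array([-2.49026562e-04, -5.96451688e+01,  1.60731923e+00, -2.81199092e+01,
        1.23410838e-02,  9.42846760e-03, -2.69296879e-05]), 'tcp_pos': array([0.21341481, 0.64007186, 0.40373147]), 'orientation': array([-1.34566727, -0.96798305,  0.97029976]), 'contact_force': array([ 0.57690501, -0.73192426, -0.21822068]), 'moment': array([-0.02355422,  0.02200203,  0.01742418]), 'grip_width': 0.08525912232898261}
scene {'fx': 359.1781591826744, 'fy': 359.1781591826744, 'cx': 253.4927999666695, 'cy': 186.55051391289953, 'dist_coeffs': array([-0.01635147,  0.        ,  0.        ,  0.        ,  0.        ]), 'position': array([1.16676667, 0.33122807, 0.68901368]), 'attitude': array([-1.30333854, -2.16577713,  0.99256256])}
top {'fx': 377.92777440767895, 'fy': 377.92777440767895, 'cx': 248.77744664603603, 'cy': 197.35005053020413, 'dist_coeffs': array([-0.10525371,  0.        ,  0.        ,  0.        ,  0.        ]), 'position': array([ 0.51775226, -0.00153581,  1.07553183]), 'attitude': array([-2.19071217,  2.21265744, -0.07855269])}
wrist {'fx': 338.7097463432728, 'fy': 338.7097463432728, 'cx': 256.44724188218197, 'cy': 192.25868454894558, 'dist_coeffs': array([-0.09087155,  0.        ,  0.        ,  0.        ,  0.        ]), 'mount': array([[ 9.99999771e-01, -6.23932103e-04, -2.63985986e-04,
        -1.10463223e-04],
       [ 8.39207877e-05, -2.72576391e-01,  9.62134140e-01,
         3.10455731e-02],
       [-6.72262725e-04, -9.62133942e-01, -2.72576276e-01,
         6.96239909e-02],
       [ 0.00000000e+00,  0.00000000e+00,  0.00000000e+00,
         1.00000000e+00]])}
```

View pics/scene0.png

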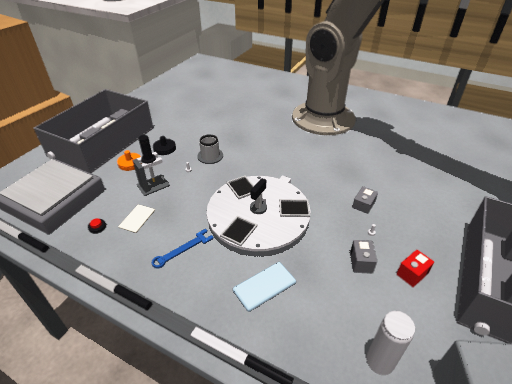

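View pics/top0.png

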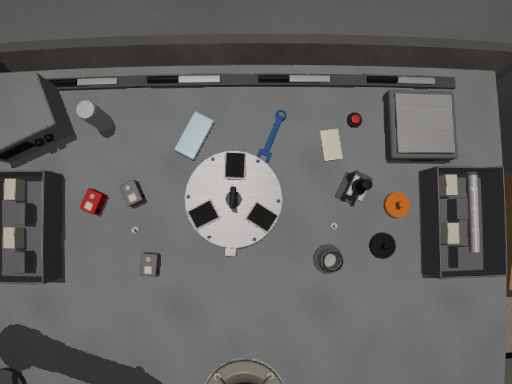

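View pics/wrist0.png

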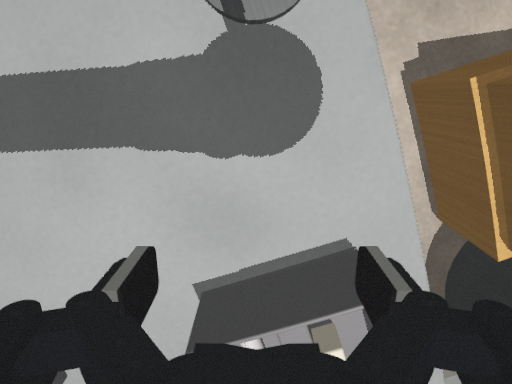

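```bash
python3 - <<'E'
from h import *
o=r.get_obs(); print(R.from_rotvec(o['orientation']).as_matrix().round(3))
f=r.grab_frame('top');p=cv2.cvtColor(f['pixels'],cv2.COLOR_RGB2BGR)
cv2.imwrite('pics/top0b.png',cv2.resize(p[:, 60:330],None,fx=2,fy=1.56*1,interpolation=3) if 0 else cv2.resize(p[:,:400],(800,768))[:600])
E
```

```text
[[ 0.316 -0.    -0.949]
 [ 0.949 -0.001  0.316]
 [-0.001 -1.    -0.   ]]
```

```bash
cat >> h.py <<'E'
def ray(f,uv,o=None):
    K=np.array([[f['fx'],0,f['cx']],[0,f['fy'],f['cy']],[0,0,1]])
    q=cv2.undistortPoints(np.array(uv,float).reshape(-1,1,2),K,f['dist_coeffs']).reshape(-1,2)
    d=np.c_[q,np.ones(len(q))]
    if 'mount' in f:
        M=f['mount'];Rt=R.from_rotvec(o['orientation']).as_matrix()
        return o['tcp_pos']+Rt@M[:3,3],(Rt@M[:3,:3]@d.T).T
    return f['position'],(R.from_rotvec(f['attitude']).as_matrix()@d.T).T
def plane(f,uv,z,o=None):
    p,d=ray(f,uv,o); return p+d*((z-p[2])/d[:,2])[:,None]
def proj(f,P,o=None):
    P=np.atleast_2d(np.array(P,float))
    if 'mount' in f:
        M=f['mount'];Rt=R.from_rotvec(o['orientation']).as_matrix();p=o['tcp_pos']+Rt@M[:3,3];A=Rt@M[:3,:3]
    else: p=f['position'];A=R.from_rotvec(f['attitude']).as_matrix()
    K=np.array([[f['fx'],0,f['cx']],[0,f['fy'],f['cy']],[0,0,1]])
    c=(P-p)@A
    return cv2.projectPoints(c,np.zeros(3),np.zeros(3),K,f['dist_coeffs'])[0].reshape(-1,2)
def tri(f1,u1,f2,u2):
    p,d=ray(f1,[u1]);q,e=ray(f2,[u2]);d=d[0]/np.linalg.norm(d[0]);e=e[0]/np.linalg.norm(e[0])
    s=np.linalg.lstsq(np.c_[d,-e],q-p,rcond=None)[0]
    a,b=p+s[0]*d,q+s[1]*e
    return (a+b)/2,np.linalg.norm(a-b)
E
python3 - <<'E'
from h import *
p=cv2.imread('pics/top0.png'); s=cv2.imread('pics/scene0.png')
cr=lambda im,x0,y0,x1,y1,k,fn:cv2.imwrite('pics/'+fn,cv2.resize(im[y0:y1,x0:x1],None,fx=k,fy=k,interpolation=cv2.INTER_CUBIC))
cr(p,70,140,300,300,3.4,'a1.png'); cr(p,300,160,440,290,4.5,'a2.png'); cr(s,330,170,450,300,4.5,'a3.png'); cr(s,100,120,330,260,3.4,'a4.png')
E
```

```text
(no output)
```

View pics/a1.png

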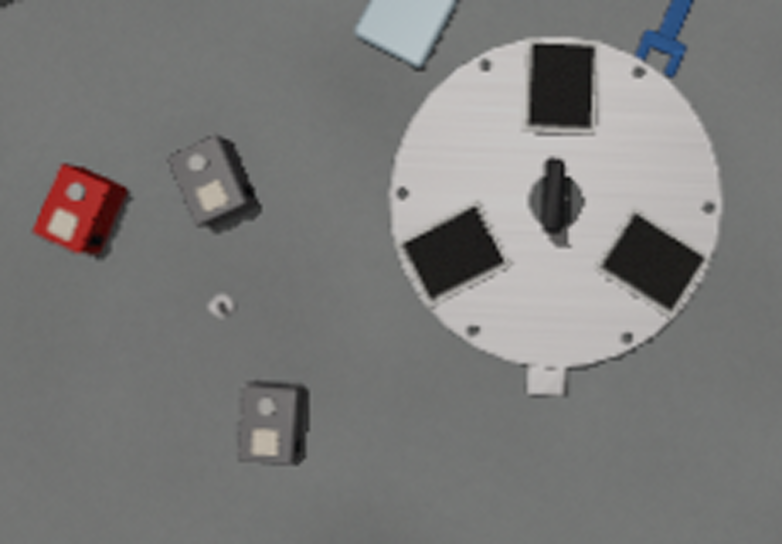

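View pics/a2.png

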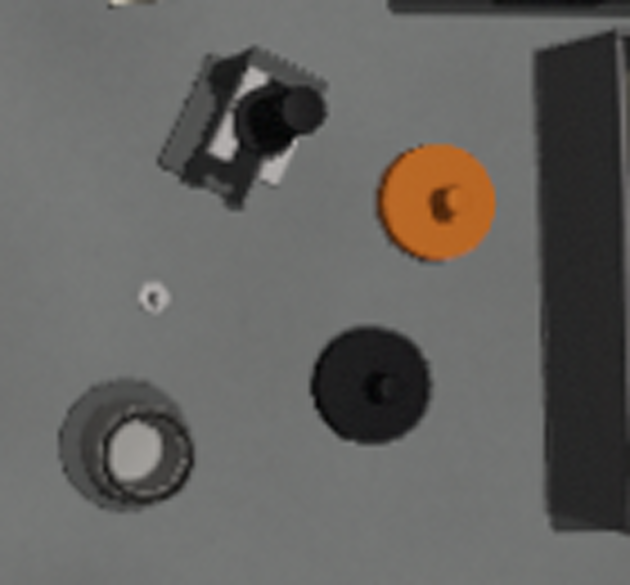

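View pics/a3.png

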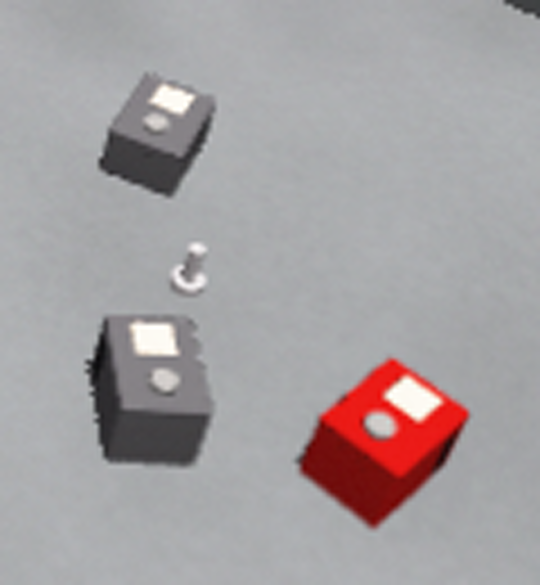

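View pics/a4.png

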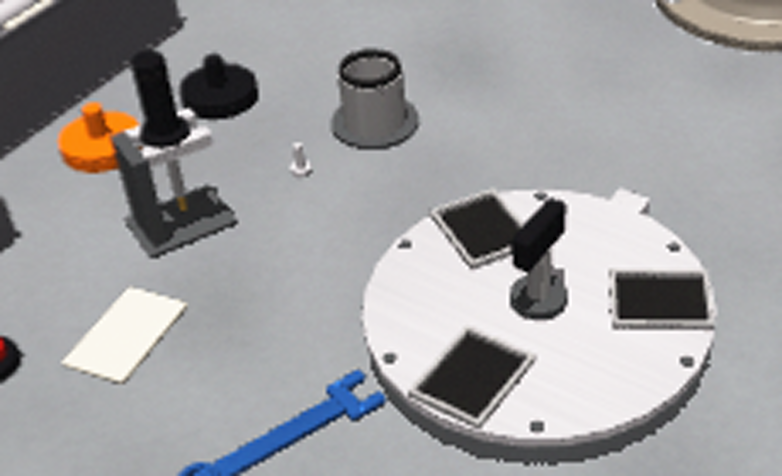

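```bash
python3 - <<'E'
from h import *
np.set_printoptions(precision=4,suppress=True)
t=r.grab_frame('top');s=r.grab_frame('scene')
for n,a,b in [('A',(127.9,187.6),(366.7,254.7)),('B',(148.2,259.4),(364.7,197.3)),('red',(92.1,196.3),(414.2,264.3)),
 ('lidknobtop',(300+378/4.5,160+386/4.5),(100+213/3.4,120+60/3.4)),
 ('probetop',(300+302/4.5,160+110/4.5),(100+150/3.4,120+54/3.4)),
 ('handletop',(70+548/3.4,140+170/3.4),(100+551/3.4,120+205/3.4))]:
    print(n,*tri(t,a,s,b))
# pack sides masks in top, table disc
g=cv2.cvtColor(t['pixels'],cv2.COLOR_RGB2HSV)
w=((g[...,2]>165)&(g[...,1]<40)).astype(np.uint8)
c=max(cv2.findContours(w,0,1)[0],key=cv2.contourArea)
P=plane(t,c.reshape(-1,2),0.034)[:,:2]
(ctr,rad)=cv2.minEnclosingCircle(P.astype(np.float32)); print('disc',ctr,rad)
e=cv2.fitEllipse(P.astype(np.float32)*1000);print(e)
# nests
k=((g[...,2]<60)).astype(np.uint8)
for c in cv2.findContours(k,0,1)[0]:
    a=cv2.contourArea(c)
    if 200<a<1500:
        Q=plane(t,c.reshape(-1,2),0.034)[:,:2].astype(np.float32)*1000
        print('dark',cv2.boundingRect(c),cv2.minAreaRect(Q))
# black lid: plane 0.017 ; cup
E
```

```text
A [0.6038 0.3131 0.0474] 0.0010839705365480697
B [0.4067 0.2585 0.0377] 2.348873996816468e-05
red [0.5811 0.4128 0.0473] 0.0008710331361674324
lidknobtop [ 0.4374 -0.3939  0.0462] 0.004466942667209132
probetop [ 0.5955 -0.3053  0.1709] 0.001689078988666802
handletop [0.5844 0.0324 0.1409] 0.013991125598562209
disc (0.5607490539550781, 0.026223666965961456) 0.14510954916477203
((575.8611450195312, 25.415756225585938), (244.66122436523438, 270.8191833496094), 86.93101501464844)
dark (318, 251, 25, 21) ((393.84356689453125, -244.58657836914062), (56.836753845214844, 63.42961502075195), 35.518890380859375)
dark (369, 233, 27, 26) ((436.1571044921875, -390.9613952636719), (75.30701446533203, 69.87251281738281), 88.94418334960938)
dark (16, 228, 21, 45) ((427.2010192871094, 613.21044921875), (127.33685302734375, 50.97929000854492), 23.00191879272461)
dark (248, 203, 29, 28) ((521.3675537109375, -54.11899185180664), (65.03031921386719, 49.33492660522461), 56.728858947753906)
dark (189, 201, 29, 26) ((530.4509887695312, 107.59262084960938), (48.1643180847168, 63.97779083251953), 26.355136871
[... 302 characters left out ...]
314.2616271972656), (75.90172576904297, 90.25603485107422), 58.868045806884766)
dark (226, 153, 18, 24) ((666.4319458007812, 19.498153686523438), (47.16593933105469, 64.32906341552734), 89.46914672851562)
dark (383, 91, 72, 73) ((728.6484985351562, -465.4736328125), (275.48870849609375, 152.09609985351562), 44.39398193359375)
dark (367, 76, 32, 8) ((913.0731201171875, -409.87615966796875), (21.22600746154785, 92.88033294677734), 1.2998168468475342)
dark (146, 76, 33, 8) ((912.83837890625, 224.33641052246094), (92.51195526123047, 20.80755615234375), 88.78600311279297)
dark (258, 74, 62, 10) ((913.0816650390625, -136.12208557128906), (174.49118041992188, 24.641443252563477), 89.02733612060547)
```

```bash
cat >> h.py <<'E'
np.set_printoptions(precision=4,suppress=True)
def to(pos,yaw):
    o=r.get_obs(); Rt=R.from_rotvec(o['orientation']).as_matrix()
    t=np.radians(yaw); c,s=np.cos(t),np.sin(t)
    T=np.array([[c,0,-s],[s,0,c],[0,-1,0]])
    sh=Rt.T@(np.array(pos)-o['tcp_pos'])/.3
    rv=R.from_matrix(Rt.T@T).as_rotvec()/(np.pi/2)
    print('xyz',sh.round(4),'rot',rv.round(4),'| d mm',np.linalg.norm(sh)*300//1,'clk',o['clock'],'yaw now',np.degrees(np.arctan2(Rt[1,0],Rt[0,0])).round(2))
E
python3 - <<'E'
from h import *
to((0.59,0.307,0.36),114)
E
```

```text
xyz [-0.6569  0.1483 -1.5421] rot [-0.0001 -0.4715 -0.0004] | d mm 504.0 clk 0.3 yaw now 71.56
```

>>> step_arm --xyz '[[-0.33, 0.0, -0.77], [-0.33, 0.0, -0.77], [-0.33, 0.0, -0.77], [-0.33, 0.0, -0.77], [-0.33, 0.0, -0.77], [-0.33, 0.0, -0.77]]' --rotation '[[0, -0.2, 0], [0, -0.47, 0], [0, -0.47, 0], [0, -0.47, 0], [0, -0.47, 0], [0, -0.47, 0]]'

```text
clock: 1.05
tcp_pos: [0.4012, 0.4733, 0.4045]
orientation: [-0.983, -1.507, 1.508]
contact_force: [-0.6, -0.1, 0.2]
grip_width: 0.0855
```

```bash
python3 - <<'E'
from h import *
to((0.59,0.307,0.36),114); print(r.get_obs()['joints'])
E
```

```text
xyz [-0.7609  0.148  -0.3526] rot [-0.0004 -0.0027  0.0001] | d mm 255.0 clk 1.05 yaw now 113.76
[-0.9148  0.3899 -0.07    1.6885  0.0299  1.0646  0.9914]
```

>>> step_arm --xyz '[[-0.76, 0.148, -0.353], [-0.76, 0.148, -0.353], [-0.76, 0.148, -0.353], [-0.76, 0.148, -0.353], [-0.76, 0.148, -0.353], [-0.76, 0.148, -0.353], [-0.76, 0.148, -0.353]]' --rotation '[[0, 0, 0], [0, 0, 0], [0, 0, 0], [0, 0, 0], [0, 0, 0], [0, 0, 0], [0, 0, 0]]'

```text
clock: 1.92
tcp_pos: [0.5883, 0.3103, 0.3602]
orientation: [-0.979, -1.511, 1.51]
contact_force: [-0.5, 0.0, 0.4]
grip_width: 0.0858
```

```bash
python3 - <<'E'
from h import *
o,f=save('wrist','w1'); print(o['tcp_pos'])
print(proj(f,[[.6038,.3131,.05],[.59,.307,.046]],o))
E
```

```text
[0.5883 0.3103 0.3602]
[[251.2217 198.9929]
 [251.2413 180.8661]]
```

View pics/w1.png

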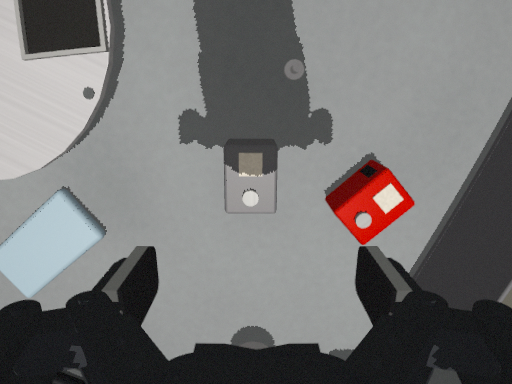

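```bash
cat >> h.py <<'E'
def term(f,o,uv,zt,yaw):
    T=plane(f,[uv],zt,o)[0]; a=np.radians(yaw); C=T-0.015*np.array([np.cos(a),np.sin(a),0]); return T,C
E
python3 - <<'E'
from h import *
o=r.get_obs();f=r.grab_frame('wrist')
g=cv2.cvtColor(f['pixels'],cv2.COLOR_RGB2GRAY)
print(g[205,215:285]); print(g[185,215:285]);
m=(g[185:215,235:268]>200).astype(np.uint8); M=cv2.moments(m,True); u=(235+M['m10']/M['m00'],185+M['m01']/M['m00']);print(u)
T,C=term(f,o,u,.05,23.9);print(T,C)
E=plane(f,[(224.5,205),(276.5,205)],.046,o);print(E,np.linalg.norm(E[0]-E[1]))
to((C[0],C[1],.30),114)
E
```

```text
[155 155 154 155 153 153 156 155 156 157  97 116 138 152 150 151 150 151
 152 152 152 151 152 150 152 152 151 151 150 151 151 167 191 202 205 207
 210 209 201 177 175 151 152 152 150 150 151 151 150 152 150 152 152 150
 152 152 149 151 151 138 118  99 156 155 155 153 153 154 153 154]
[154 153 153 154 154 153 154 154 152 130 102 122 145 155 155 155 155 154
 155 153 155 155 155 155 156 155 156 154 155 155 155 157 157 156 155 156
 156 155 154 155 155 155 155 156 155 155 155 155 154 154 155 155 155 154
 156 155 155 154 154 152 129 108 112 152 152 152 153 154 153 156]
(250.5, 198.26373626373626)
[0.6037 0.3119 0.05  ] [0.59   0.3058 0.05  ]
[[0.6198 0.2939 0.046 ]
 [0.6012 0.3357 0.046 ]] 0.045716221986125176
xyz [-0.0135  0.2011  0.0008] rot [-0.0002 -0.0005  0.0008] | d mm 60.0 clk 2.025 yaw now 113.96
```

```bash
python3 - <<'E'
from h import *
to((.59,.3058,.183),114)
E
```

```text
xyz [-0.0141  0.5911  0.0007] rot [-0.0002 -0.0005  0.0008] | d mm 177.0 clk 2.025 yaw now 113.96
```

>>> step_arm --xyz '[[-0.014, 0.15, 0.001], [-0.014, 0.3, 0.001], [-0.014, 0.42, 0.001], [-0.014, 0.52, 0.001], [-0.014, 0.57, 0.001], [-0.014, 0.591, 0.001], [-0.014, 0.591, 0.001]]' --rotation '[[0, 0, 0], [0, 0, 0], [0, 0, 0], [0, 0, 0], [0, 0, 0], [0, 0, 0], [0, 0, 0]]'

```text
clock: 2.9
tcp_pos: [0.5901, 0.3061, 0.1837]
orientation: [-0.98, -1.511, 1.509]
contact_force: [-0.2, 0.0, -0.5]
grip_width: 0.0855
```

>>> step_arm --xyz '[[0, 0, 0], [0, 0, 0], [0, 0, 0], [0, 0, 0], [0, 0, 0], [0, 0, 0], [0, 0, 0], [0, 0, 0]]' --rotation '[[0, 0, 0], [0, 0, 0], [0, 0, 0], [0, 0, 0], [0, 0, 0], [0, 0, 0], [0, 0, 0], [0, 0, 0]]' --grip 0.7 --force 50

```text
clock: 3.9
tcp_pos: [0.5906, 0.3064, 0.1847]
orientation: [-0.981, -1.513, 1.508]
contact_force: [-0.4, 0.1, 5.7]
grip_width: 0.0452
```

```bash
python3 - <<'E'
from h import *
o,f=save('wrist','w2'); print(o['tcp_pos'],o['grip_width'],o['contact_force'])
E
```

```text
[0.5906 0.3064 0.1847] 0.045215283029876166 [-0.3721  0.1427  5.6543]
```

View pics/w2.png

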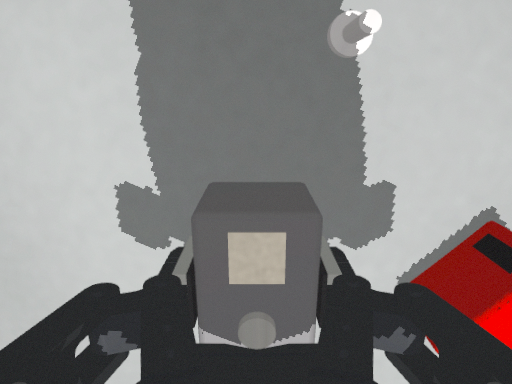

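>>> step_arm --xyz '[[0, -0.1, 0], [0, -0.25, 0], [0, -0.45, 0], [0, -0.5, 0], [0, -0.5, 0]]' --rotation '[[0, 0, 0], [0, 0, 0], [0, 0, 0], [0, 0, 0], [0, 0, 0]]'

```text
clock: 4.58
tcp_pos: [0.5903, 0.306, 0.3353]
orientation: [-0.982, -1.514, 1.507]
contact_force: [0.1, 0.4, -3.5]
grip_width: 0.0458
```

```bash
python3 - <<'E'
from h import *
print(r.get_obs()['contact_force'],r.get_obs()['grip_width'])
to((.74,.02,.34),87)
E
```

```text
[ 0.0667  0.3868 -3.536 ] 0.04578692826210963
xyz [-1.0737 -0.0174 -0.0688] rot [0.0019 0.2996 0.0016] | d mm 322.0 clk 4.575 yaw now 113.97
```

>>> step_arm --xyz '[[-0.15, -0.017, -0.01], [-0.3, -0.017, -0.02], [-0.45, -0.017, -0.03], [-0.6, -0.017, -0.04], [-0.75, -0.017, -0.05], [-0.9, -0.017, -0.06], [-1.0, -0.017, -0.069], [-1.0, -0.017, -0.069], [-1.0, -0.017, -0.069]]' --rotation '[[0, 0.05, 0], [0, 0.1, 0], [0, 0.15, 0], [0, 0.2, 0], [0, 0.25, 0], [0, 0.3, 0], [0, 0.3, 0], [0, 0.3, 0], [0, 0.3, 0]]'

```text
clock: 5.7
tcp_pos: [0.7303, 0.0412, 0.3374]
orientation: [-1.23, -1.171, 1.169]
contact_force: [0.3, 1.1, -1.1]
grip_width: 0.0453
```

```bash
python3 - <<'E'
from h import *
o,f=save('wrist','w3'); print(o['tcp_pos'])
a=np.radians(-3);
print(proj(f,[[.6657,.0194,.034],[.5305,.1076,.034],[.5214,-.0541,.034],[.5728,.0243,.126]],o))
E
```

```text
[0.7303 0.0412 0.3374]
[[223.0863 105.9851]
 [331.9926 -86.7904]
 [110.603  -83.3132]
 [202.3767 -84.3519]]
```

View pics/w3.png

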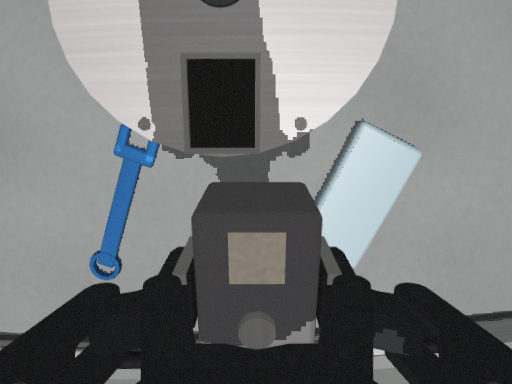

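```bash
python3 - <<'E'
from h import *
o=r.get_obs();f=r.grab_frame('wrist')
g=cv2.cvtColor(f['pixels'],cv2.COLOR_RGB2GRAY)
m=(g[45:165,170:275]<50).astype(np.uint8)
c=max(cv2.findContours(m,0,1)[0],key=cv2.contourArea).reshape(-1,2)+[170,45]
for z in (.034,.04):
    P=plane(f,c,z,o)[:,:2].astype(np.float32)*1000; print(cv2.minAreaRect(P))
print(g[100,172:272]);print(g[45:165,220])
p=cv2.imread('pics/w3.png');cv2.imwrite('pics/w3c.png',cv2.resize(p[40:165,165:280],None,fx=5,fy=4.7,interpolation=2))
E
```

```text
((663.90869140625, 17.975242614746094), (51.565128326416016, 67.18802642822266), 86.90521240234375)
((663.8390502929688, 18.581735610961914), (50.43166732788086, 65.71123504638672), 86.90530395507812)
[114 114 115 115 114 113 113 114 113 106  95  96  95  96  84  66  22  27
  22  18  20  17  30  27  24  19  25  29  21  19  20  26  26  20  31  26
  25  26  19  23  26  25  24  25  23  29  24  18  20  22  23  26  26  20
  25  22  19  23  19  21  22  25  19  28  23  14  22  20  26  26  24  24
  19  22  17  17  26  13  25  19  27  32  99  98  98 100  98 109 116 115
 112 114 113 112 110 114 115 113 114 112]
[120 118 118 117 121 121 117 109 104 101 101  99 102  75  16  25  20  26
  19  29  21  20  26  19  25  26  25  17  25  19  22  21  26  21  23  22
  28  15  24  22  22  30  23  24  25  21  21  24  24  26  19  20  23  22
  22  20  19  26  23  20  25  22  23  22  23  25  26  20  19  20  23  28
  26  23  28  18  18  23  24  26  21  23  20  26  24  24  26  25  20  28
  20  20  24  25  24  21  26  19  28  23  25  33  67  92  97  93  94  98
 109 116 113 103  82  82  83  85  84  83  79  81]
```

View pics/w3c.png

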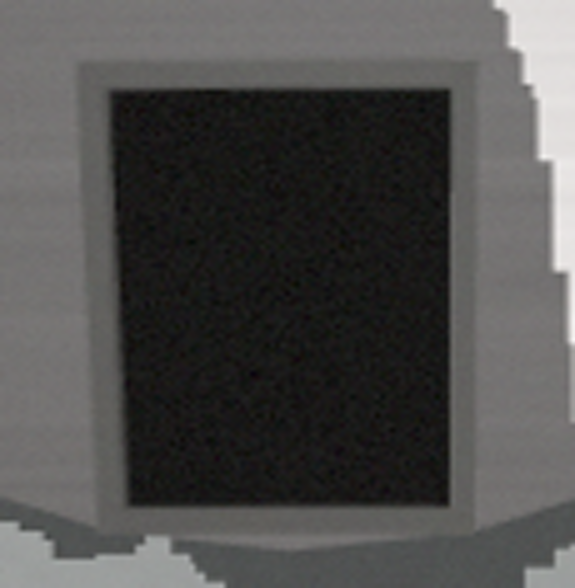

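```bash
python3 - <<'E'
from h import *
o=r.get_obs();f=r.grab_frame('wrist')
E=plane(f,[(181,100),(259,100),(220,52),(220,153)],.04,o)[:,:2];print(E,np.linalg.norm(E[0]-E[1]),np.linalg.norm(E[2]-E[3]),(E[0]+E[1])/2,(E[2]+E[3])/2)
to((.665,.0187,.30),87)
to((.665,.0187,.225),87)
print(r.get_obs()['tcp_pos'])
E
```

```text
[[ 0.6598 -0.0112]
 [ 0.6632  0.0487]
 [ 0.6266  0.0214]
 [ 0.7026  0.0157]] 0.06002009167464859 0.07626003014094224 [0.6615 0.0188] [0.6646 0.0186]
xyz [-0.0893  0.1296  0.2143] rot [0.0004 0.0011 0.0025] | d mm 79.0 clk 5.85 yaw now 87.1
xyz [-0.0903  0.3796  0.2144] rot [0.0004 0.0011 0.0025] | d mm 133.0 clk 5.85 yaw now 87.1
[0.7305 0.0421 0.339 ]
```

>>> step_arm --xyz '[[-0.045, 0.04, 0.1], [-0.089, 0.1, 0.214], [-0.089, 0.13, 0.214], [-0.089, 0.13, 0.214], [-0.089, 0.13, 0.214], [-0.089, 0.13, 0.214]]' --rotation '[[0, 0, 0], [0, 0, 0], [0, 0, 0.002], [0, 0, 0.002], [0, 0, 0.002], [0, 0, 0.002]]'

```text
clock: 6.6
tcp_pos: [0.6659, 0.0193, 0.3005]
orientation: [-1.233, -1.174, 1.17]
contact_force: [-0.2, 0.4, -1.7]
grip_width: 0.0453
```

```bash
python3 - <<'E'
from h import *
to((.6647,.0186,.2250),86.9); print(r.get_obs()['tcp_pos'])
save('scene','s3')
p=cv2.imread('pics/s3.png');cv2.imwrite('pics/s3c.png',cv2.resize(p[100:270,180:380],None,fx=4,fy=3.5,interpolation=2))
E
```

```text
xyz [-0.0028  0.2517  0.0044] rot [0.0014 0.0026 0.0007] | d mm 75.0 clk 6.6 yaw now 87.14
[0.6659 0.0193 0.3005]
```

View pics/s3c.png

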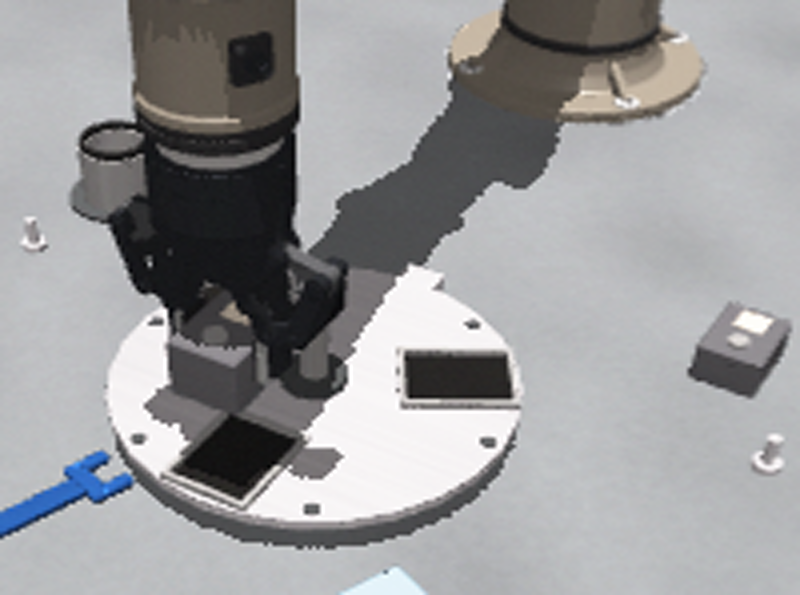

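>>> step_arm --xyz '[[-0.003, 0.08, 0.004], [-0.003, 0.16, 0.004], [-0.003, 0.22, 0.004], [-0.003, 0.235, 0.004], [-0.003, 0.245, 0.004], [-0.003, 0.252, 0.004], [-0.003, 0.258, 0.004], [-0.003, 0.265, 0.004], [-0.003, 0.27, 0.004], [-0.003, 0.273, 0.004]]' --rotation '[[0, 0.002, 0], [0, 0.002, 0], [0, 0.002, 0], [0, 0.002, 0], [0, 0.002, 0], [0, 0.002, 0], [0, 0.002, 0], [0, 0.002, 0], [0, 0.002, 0], [0, 0.002, 0]]'

```text
clock: 7.9
tcp_pos: [0.6646, 0.0184, 0.2187]
orientation: [-1.234, -1.172, 1.168]
contact_force: [-3.4, 0.2, 6.2]
grip_width: 0.0458
```

```bash
python3 - <<'E'
from h import *
to((.6647,.0186,.2187),86.9); print(r.get_obs()['tcp_pos'],r.get_obs()['contact_force'])
E
```

```text
xyz [ 0.0007  0.0001 -0.0002] rot [0.0011 0.0005 0.0006] | d mm 0.0 clk 7.9 yaw now 86.94
[0.6646 0.0184 0.2187] [-3.3651  0.226   6.1716]
```

>>> step_arm --xyz '[[0, 0, 0], [0, 0, 0], [0, 0, 0], [0, 0, 0], [0, 0, 0], [0, -0.1, 0], [0, -0.25, 0], [0, -0.4, 0], [0, -0.5, 0], [0, -0.5, 0]]' --rotation '[[0, 0, 0], [0, 0, 0], [0, 0, 0], [0, 0, 0], [0, 0, 0], [0, 0, 0], [0, 0, 0], [0, 0, 0], [0, 0, 0], [0, 0, 0]]' --grip 0

```text
clock: 9.15
tcp_pos: [0.6652, 0.0181, 0.3719]
orientation: [-1.238, -1.176, 1.165]
contact_force: [-0.1, -0.3, -0.1]
grip_width: 0.0852
```

```bash
python3 - <<'E'
from h import *
o,f=save('wrist','w4'); print(o['tcp_pos'])
to((.395,.257,.37),93)
E
```

```text
[0.6652 0.0181 0.3719]
xyz [ 0.7469 -0.0033  0.9396] rot [ 0.0025 -0.0673  0.0008] | d mm 360.0 clk 9.2 yaw now 86.94
```

View pics/w4.png

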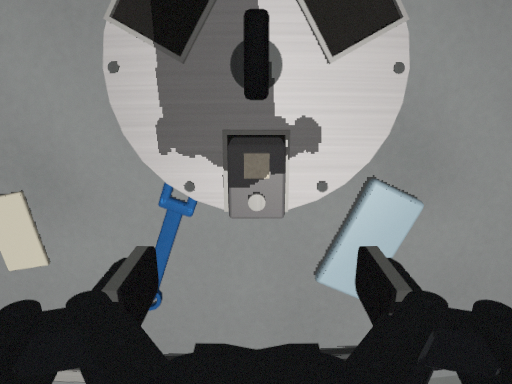

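>>> step_arm --xyz '[[0.15, 0, 0.19], [0.3, 0, 0.38], [0.45, 0, 0.57], [0.6, 0, 0.76], [0.747, 0, 0.94], [0.747, 0, 0.94], [0.747, 0, 0.94], [0.747, 0, 0.94]]' --rotation '[[0, 0, 0], [0, -0.067, 0], [0, -0.067, 0], [0, -0.067, 0], [0, -0.067, 0], [0, -0.067, 0], [0, -0.067, 0], [0, -0.067, 0]]'

```text
clock: 10.2
tcp_pos: [0.3951, 0.2564, 0.3682]
orientation: [-1.187, -1.249, 1.246]
contact_force: [0.4, -0.2, -0.7]
grip_width: 0.0853
```

```bash
python3 - <<'E'
from h import *
o,f=save('wrist','w5'); print(o['tcp_pos'])
print(proj(f,[[.4067,.2585,.04]],o))
g=cv2.cvtColor(f['pixels'],cv2.COLOR_RGB2GRAY)
p=cv2.imread('pics/w5.png');cv2.imwrite('pics/w5c.png',cv2.resize(p[120:240,190:320],None,fx=6,fy=5,interpolation=2))
E
```

```text
[0.3951 0.2564 0.3682]
[[258.143  188.2357]]
```

View pics/w5.png

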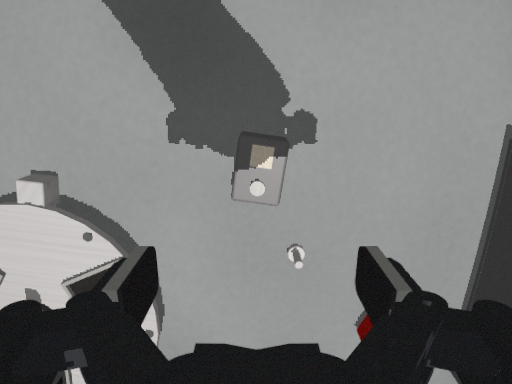

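View pics/w5c.png

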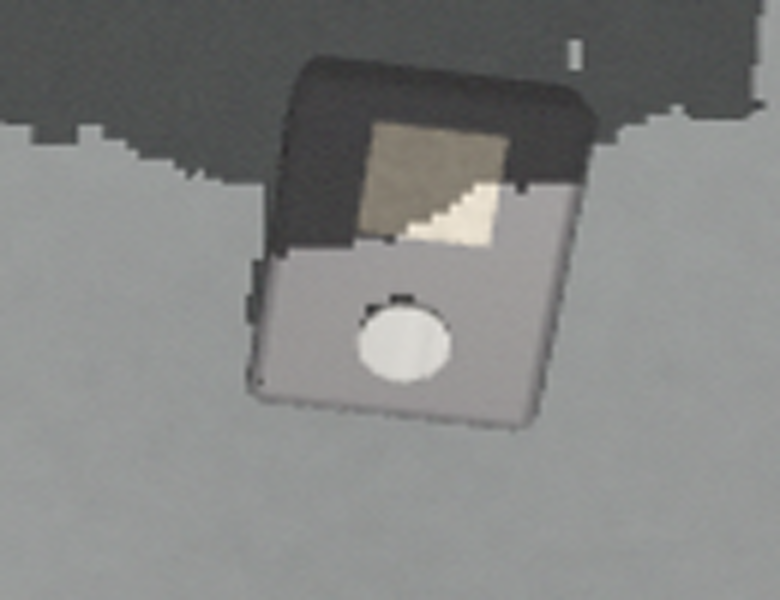

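```bash
python3 - <<'E'
from h import *
o=r.get_obs();f=r.grab_frame('wrist')
q=lambda x,y:(190+x/6-.5,120+y/5-.5)
z=.036
E=plane(f,[q(258,400),q(532,428),q(584,190),q(540,405),q(372,122),q(508,136),q(357,235),q(492,247)],z,o)[:,:2]
T=plane(f,[q(404,344)],.04,o)[0]
a=lambda v:np.degrees(np.arctan2(v[1],v[0]))
print('front',a(E[1]-E[0])-90,np.linalg.norm(E[1]-E[0]),'side',a(E[3]-E[2]),'label',a(E[6]-E[4]),a(E[7]-E[5]),a(E[5]-E[4])-90)
L=E[4:].mean(0);print('T',T,'L',L,a(T[:2]-L),np.linalg.norm(T[:2]-L),'frontmid',(E[0]+E[1])/2)
E
```

```text
front -4.499782961640264 0.04296270275281169 side -5.395011501569572 label -3.67405674282167 -3.2240379677429356 -4.2029592835764475
T [0.4074 0.257  0.04  ] L [0.3788 0.2598] -5.618794403328691 0.028762749358034006 frontmid [0.4221 0.2564]
```

```bash
python3 - <<'E'
from h import *
to((.3924,.2582,.183),85.5)
E
```

```text
xyz [0.0081 0.6182 0.013 ] rot [0.0022 0.0815 0.0002] | d mm 185.0 clk 10.3 yaw now 92.83
```

>>> step_arm --xyz '[[0.008, 0.15, 0.013], [0.008, 0.3, 0.013], [0.008, 0.42, 0.013], [0.008, 0.52, 0.013], [0.008, 0.58, 0.013], [0.008, 0.618, 0.013], [0.008, 0.618, 0.013], [0.008, 0.618, 0.013]]' --rotation '[[0.002, 0.08, 0], [0.002, 0.082, 0], [0.002, 0.082, 0], [0.002, 0.082, 0], [0.002, 0.082, 0], [0.002, 0.082, 0], [0.002, 0.082, 0], [0.002, 0.082, 0]]'

```text
clock: 11.3
tcp_pos: [0.3929, 0.2581, 0.1836]
orientation: [-1.246, -1.151, 1.149]
contact_force: [-0.4, -0.6, -0.4]
grip_width: 0.0855
```

>>> step_arm --xyz '[[0, 0, 0], [0, 0, 0], [0, 0, 0], [0, 0, 0], [0, 0, 0], [0, 0, 0], [0, 0, 0], [0, 0, 0]]' --rotation '[[0, 0, 0], [0, 0, 0], [0, 0, 0], [0, 0, 0], [0, 0, 0], [0, 0, 0], [0, 0, 0], [0, 0, 0]]' --grip 0.7 --force 50

```text
clock: 12.3
tcp_pos: [0.3931, 0.2584, 0.1843]
orientation: [-1.246, -1.152, 1.148]
contact_force: [-1.1, -0.3, 6.2]
grip_width: 0.0451
```

```bash
python3 - <<'E'
from h import *
o,f=save('wrist','w6'); print(o['tcp_pos'],o['grip_width'],o['contact_force'])
to((.3924,.2582,.183),85.5)
E
```

```text
[0.3931 0.2584 0.1843] 0.04509052701513198 [-1.1212 -0.2519  6.2183]
xyz [-0.0008  0.0043  0.0022] rot [ 0.0012 -0.0009  0.0012] | d mm 1.0 clk 12.35 yaw now 85.42
```

View pics/w6.png

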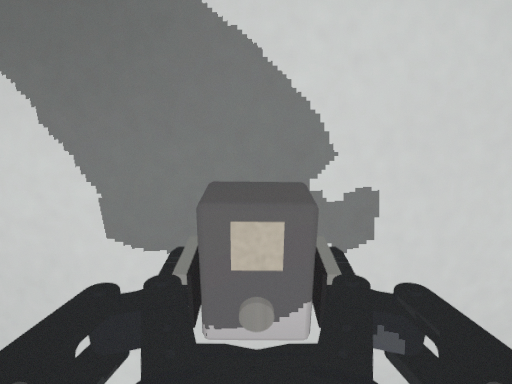

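>>> step_arm --xyz '[[0, -0.1, 0], [0, -0.25, 0], [0, -0.45, 0], [0, -0.54, 0], [0, -0.54, 0]]' --rotation '[[0, 0, 0], [0, 0, 0], [0, 0, 0], [0, 0, 0], [0, 0, 0]]'

```text
clock: 12.98
tcp_pos: [0.3931, 0.2583, 0.3481]
orientation: [-1.246, -1.156, 1.144]
contact_force: [0.8, 0.0, -2.2]
grip_width: 0.0451
```

```bash
python3 - <<'E'
from h import *
print(r.get_obs()['contact_force'],r.get_obs()['grip_width'])
to((.60,.107,.345),86.9)
E
```

```text
[ 0.8129  0.0351 -2.2164] 0.045113527813388794
xyz [-0.4478  0.0119 -0.7278] rot [ 0.0033 -0.0165  0.0032] | d mm 256.0 clk 12.975 yaw now 85.42
```

>>> step_arm --xyz '[[-0.09, 0.01, -0.145], [-0.18, 0.01, -0.29], [-0.27, 0.01, -0.43], [-0.36, 0.01, -0.58], [-0.448, 0.01, -0.728], [-0.448, 0.01, -0.728], [-0.448, 0.01, -0.728]]' --rotation '[[0, 0, 0], [0, -0.016, 0], [0.003, -0.016, 0.003], [0.003, -0.016, 0.003], [0.003, -0.016, 0.003], [0.003, -0.016, 0.003], [0.003, -0.016, 0.003]]'

```text
clock: 13.85
tcp_pos: [0.5992, 0.1071, 0.3433]
orientation: [-1.233, -1.166, 1.171]
contact_force: [0.3, 0.9, -2.9]
grip_width: 0.0452
```

```bash
python3 - <<'E'
from h import *
o,f=save('wrist','w7'); print(o['tcp_pos'])
g=cv2.cvtColor(f['pixels'],cv2.COLOR_RGB2GRAY)
u=proj(f,[[.5297,.1065,.034]],o)[0];print(u)
m=(g<50).astype(np.uint8)
for c in cv2.findContours(m,0,1)[0]:
    if cv2.pointPolygonTest(c,(float(u[0]),float(u[1])),False)>0:
        print(cv2.boundingRect(c)); print(cv2.minAreaRect(plane(f,c.reshape(-1,2),.034,o)[:,:2].astype(np.float32)*1000),cv2.minAreaRect(plane(f,c.reshape(-1,2),.040,o)[:,:2].astype(np.float32)*1000))
E
```

```text
[0.5992 0.1071 0.3433]
[251.0978  98.7214]
(199, 51, 105, 97)
((529.192626953125, 106.25480651855469), (51.90422821044922, 67.76534271240234), 26.86195182800293) ((529.1997680664062, 106.35438537597656), (50.78590393066406, 66.30534362792969), 26.862321853637695)
```

View pics/w7.png

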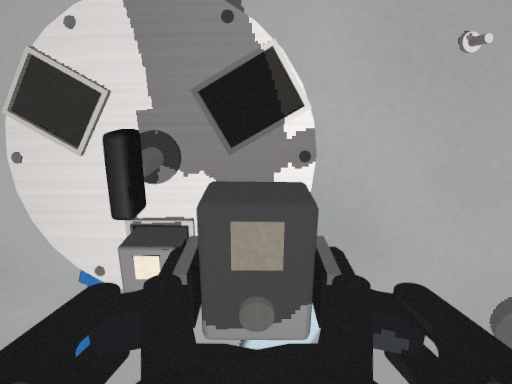

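```bash
python3 - <<'E'
from h import *
to((.5298,.1058,.30),26.9)
E
```

```text
xyz [-0.0191  0.1466  0.2292] rot [-0.0016  0.667  -0.001 ] | d mm 81.0 clk 13.9 yaw now 86.93
```

>>> step_arm --xyz '[[0, 0, 0.05], [-0.01, 0, 0.1], [-0.019, 0, 0.16], [-0.019, 0.05, 0.229], [-0.019, 0.1, 0.229], [-0.019, 0.146, 0.229], [-0.019, 0.146, 0.229], [-0.019, 0.146, 0.229], [-0.019, 0.146, 0.229]]' --rotation '[[0, 0.1, 0], [0, 0.2, 0], [0, 0.3, 0], [0, 0.4, 0], [0, 0.5, 0], [-0.001, 0.6, 0], [-0.001, 0.667, 0], [-0.001, 0.667, 0], [-0.001, 0.667, 0]]'

```text
clock: 15.02
tcp_pos: [0.5294, 0.1065, 0.3002]
orientation: [-1.539, -0.369, 0.372]
contact_force: [0.8, 0.3, -2.6]
grip_width: 0.0452
```

```bash
python3 - <<'E'
from h import *
to((.5298,.1058,.2183),26.9); print(r.get_obs()['tcp_pos'],r.get_obs()['joints'])
E
```

```text
xyz [ 0.0006  0.2729 -0.0027] rot [-0.0003  0.0021 -0.0011] | d mm 81.0 clk 15.025 yaw now 27.09
[0.5294 0.1065 0.3002] [-0.5831  0.3996  0.3363  1.9923 -0.1836  0.7803  0.3327]
```

>>> step_arm --xyz '[[0.001, 0.08, -0.003], [0.001, 0.16, -0.003], [0.001, 0.22, -0.003], [0.001, 0.24, -0.003], [0.001, 0.25, -0.003], [0.001, 0.258, -0.003], [0.001, 0.264, -0.003], [0.001, 0.269, -0.003], [0.001, 0.273, -0.003], [0.001, 0.274, -0.003]]' --rotation '[[0, 0.002, 0], [0, 0.002, 0], [0, 0.002, 0], [0, 0.002, 0], [0, 0.002, 0], [0, 0.002, 0], [0, 0.002, 0], [0, 0.002, 0], [0, 0.002, 0], [0, 0.002, 0]]'

```text
clock: 16.27
tcp_pos: [0.5303, 0.1059, 0.2184]
orientation: [-1.539, -0.368, 0.369]
contact_force: [-1.2, -0.6, 3.9]
grip_width: 0.0448
```

```bash
python3 - <<'E'
from h import *
to((.5298,.1058,.2183),26.9); print(r.get_obs()['tcp_pos'],r.get_obs()['contact_force'])
E
```

```text
xyz [-0.0016  0.0003  0.0004] rot [-0.0002  0.0001 -0.0004] | d mm 0.0 clk 16.275 yaw now 26.91
[0.5303 0.1059 0.2184] [-1.2362 -0.6277  3.8726]
```

>>> step_arm --xyz '[[0, 0, 0], [0, 0, 0], [0, 0, 0], [0, 0, 0], [0, 0, 0], [0, -0.1, 0], [0, -0.25, 0], [0, -0.4, 0], [0, -0.55, 0], [0, -0.55, 0]]' --rotation '[[0, 0, 0], [0, 0, 0], [0, 0, 0], [0, 0, 0], [0, 0, 0], [0, 0, 0], [0, 0, 0], [0, 0, 0], [0, 0, 0], [0, 0, 0]]' --grip 0

```text
clock: 17.52
tcp_pos: [0.5316, 0.1059, 0.387]
orientation: [-1.538, -0.373, 0.363]
contact_force: [0.5, -0.1, -0.2]
grip_width: 0.0855
```

```bash
python3 - <<'E'
from h import *
o,f=save('wrist','w8'); print(o['tcp_pos'])
save('top','t8')
to((.5718,.0236,.37),86.9)
E
```

```text
[0.5316 0.1059 0.387 ]
xyz [-0.0005  0.0443 -0.3075] rot [-0.0005 -0.6665  0.0001] | d mm 93.0 clk 17.625 yaw now 26.92
```

View pics/w8.png

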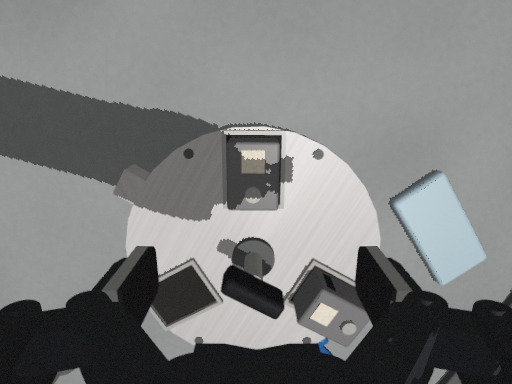

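>>> step_arm --xyz '[[0, 0, -0.05], [0, 0, -0.1], [0, 0, -0.15], [0, 0.02, -0.2], [0, 0.04, -0.25], [0, 0.044, -0.307], [0, 0.044, -0.307], [0, 0.044, -0.307], [0, 0.044, -0.307]]' --rotation '[[0, -0.1, 0], [0, -0.2, 0], [0, -0.3, 0], [0, -0.4, 0], [0, -0.5, 0], [0, -0.6, 0], [0, -0.667, 0], [0, -0.667, 0], [0, -0.667, 0]]'

```text
clock: 18.75
tcp_pos: [0.5715, 0.024, 0.3691]
orientation: [-1.233, -1.167, 1.17]
contact_force: [-0.7, -0.2, -0.4]
grip_width: 0.0853
```

```bash
python3 - <<'E'
from h import *
o,f=save('wrist','w9'); print(o['tcp_pos'],o['joints'])
print(proj(f,[[.5717,.0235,.126]],o))
to((.5717,.0235,.27),86.9)
E
```

```text
[0.5715 0.024  0.3691] [-0.3156  0.3485  0.2067  1.8541 -0.087   0.9498  1.4457]
[[255.6402 207.3167]]
xyz [-0.0021  0.3312 -0.001 ] rot [-0.0012 -0.0002  0.0001] | d mm 99.0 clk 18.8 yaw now 86.88
```

View pics/w9.png

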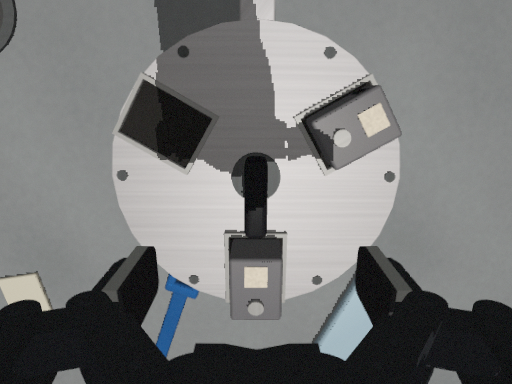

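>>> step_arm --xyz '[[-0.002, 0.1, -0.001], [-0.002, 0.2, -0.001], [-0.002, 0.28, -0.001], [-0.002, 0.331, -0.001], [-0.002, 0.331, -0.001], [-0.002, 0.331, -0.001]]' --rotation '[[0, 0, 0], [0, 0, 0], [0, 0, 0], [0, 0, 0], [0, 0, 0], [0, 0, 0]]'

```text
clock: 19.55
tcp_pos: [0.5722, 0.0236, 0.2709]
orientation: [-1.234, -1.169, 1.169]
contact_force: [0.4, -1.2, -0.3]
grip_width: 0.0854
```

>>> step_arm --xyz '[[0, 0, 0], [0, 0, 0], [0, 0, 0], [0, 0, 0], [0, 0, 0], [0, 0, 0], [0, 0, 0], [0, 0, 0], [0, 0, 0], [0, 0, 0]]' --rotation '[[0, 0, 0], [0, 0, 0], [0, 0, 0], [0, 0, 0], [0, 0, 0], [0, 0, 0], [0, 0, 0], [0, 0, 0], [0, 0, 0], [0, 0, 0]]' --grip 1 --force 50

```text
clock: 20.8
tcp_pos: [0.5722, 0.0232, 0.2712]
orientation: [-1.234, -1.168, 1.169]
contact_force: [-1.5, -2.0, 5.5]
grip_width: 0.0149
```

Gripped the bar (15 mm). Turn 60° slowly.

>>> step_arm --xyz '[[0, 0, 0], [0, 0, 0], [0, 0, 0], [0, 0, 0], [0, 0, 0], [0, 0, 0], [0, 0, 0], [0, 0, 0], [0, 0, 0], [0, 0, 0], [0, 0, 0], [0, 0, 0], [0, 0, 0], [0, 0, 0], [0, 0, 0], [0, 0, 0]]' --rotation '[[0, -0.03, 0], [0, -0.08, 0], [0, -0.13, 0], [0, -0.18, 0], [0, -0.23, 0], [0, -0.28, 0], [0, -0.33, 0], [0, -0.38, 0], [0, -0.43, 0], [0, -0.48, 0], [0, -0.53, 0], [0, -0.58, 0], [0, -0.63, 0], [0, -0.667, 0], [0, -0.667, 0], [0, -0.667, 0]]'

```text
clock: 22.8
tcp_pos: [0.5721, 0.0234, 0.2713]
orientation: [-0.563, -1.892, 1.892]
contact_force: [-1.3, 0.3, 3.7]
grip_width: 0.0148
```

```bash
python3 - <<'E'
from h import *
o=r.get_obs();print(o['contact_force'],o['moment'],o['joints'][6])
to((.5717,.0235,.27),146.9)
E
```

```text
[-1.32    0.3085  3.6783] [0.0676 0.2877 0.018 ] 2.366823539671736
xyz [0.0013 0.0042 0.0004] rot [ 0.0001 -0.0009  0.0005] | d mm 1.0 clk 22.8 yaw now 146.82
```

Release and rise.

>>> step_arm --xyz '[[0, 0, 0], [0, 0, 0], [0, 0, 0], [0, 0, 0], [0, 0, 0], [0, 0, 0], [0, -0.1, 0], [0, -0.25, 0], [0, -0.4, 0], [0, -0.4, 0], [0, -0.4, 0]]' --rotation '[[0, 0, 0], [0, 0, 0], [0, 0, 0], [0, 0, 0], [0, 0, 0], [0, 0, 0], [0, 0, 0], [0, 0, 0], [0, 0, 0], [0, 0, 0], [0, 0, 0]]' --grip 0

```text
clock: 24.18
tcp_pos: [0.5719, 0.0233, 0.3909]
orientation: [-0.563, -1.892, 1.892]
contact_force: [-0.2, 0.5, -1.6]
grip_width: 0.0856
```

```bash
python3 - <<'E'
from h import *
o,f=save('wrist','w10'); print(o['tcp_pos'])
t=np.radians(56.9); ax=np.array([.5717,.0235])
A=ax+.108*np.array([np.cos(t),np.sin(t)]); t2=np.radians(176.9); B=ax+.078*np.array([np.cos(t2),np.sin(t2)])
print('exp T',A,B,proj(f,[[*A,.084],[*B,.074]],o))
save('top','t10'); save('scene','s10')
E
```

```text
[0.5719 0.0233 0.3909]
exp T [0.6307 0.114 ] [0.4938 0.0277] [[256.1232 294.5157]
 [335.7978 134.44  ]]
```

View pics/w10.png

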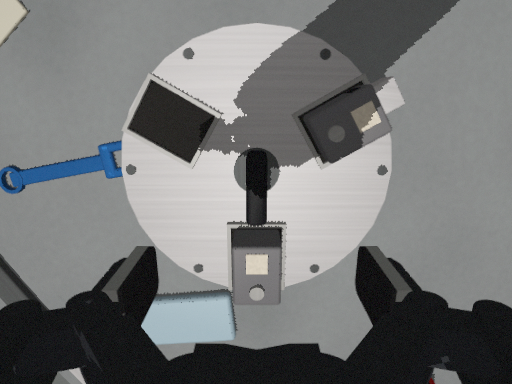

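View pics/s10.png

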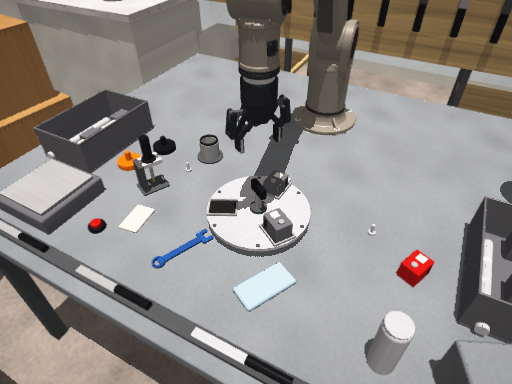

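```bash
python3 - <<'E'
from h import *
to((.597,-.305,.45),63)
E
```

```text
xyz [-0.6689 -0.201   0.8701] rot [-0.0021  0.9314  0.0007] | d mm 334.0 clk 24.325 yaw now 146.82
```

>>> step_arm --xyz '[[-0.03, -0.2, 0.04], [-0.13, -0.2, 0.17], [-0.23, -0.2, 0.3], [-0.33, -0.2, 0.43], [-0.43, -0.2, 0.56], [-0.53, -0.2, 0.69], [-0.6, -0.2, 0.8], [-0.669, -0.2, 0.87], [-0.669, -0.2, 0.87], [-0.669, -0.2, 0.87], [-0.669, -0.2, 0.87]]' --rotation '[[0, 0.05, 0], [0, 0.15, 0], [0, 0.26, 0], [0, 0.37, 0], [0, 0.48, 0], [0, 0.59, 0], [0, 0.7, 0], [0, 0.81, 0], [0, 0.93, 0], [0, 0.93, 0], [0, 0.93, 0]]'

```text
clock: 25.7
tcp_pos: [0.5973, -0.3043, 0.449]
orientation: [-1.391, -0.858, 0.863]
contact_force: [-0.1, -0.3, 0.4]
grip_width: 0.0856
```

```bash
python3 - <<'E'
from h import *
o,f=save('wrist','w11'); print(o['tcp_pos'])
print(proj(f,[[.597,-.305,.168],[.597,-.305,.095]],o))
to((.597,-.305,.45),63)
E
```

```text
[ 0.5973 -0.3043  0.449 ]
[[256.2212 192.3025]
 [256.3793 172.1776]]
xyz [-0.0024 -0.0025 -0.0003] rot [-0.0023  0.0039 -0.0007] | d mm 1.0 clk 25.75 yaw now 63.35
```

View pics/w11.png

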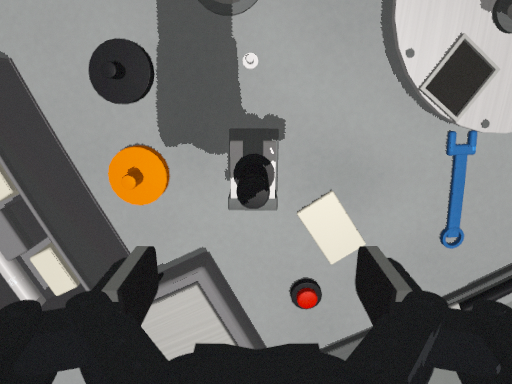

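```bash
python3 - <<'E'
from h import *
p=cv2.imread('pics/w11.png');p=np.clip(p.astype(float)*1.6,0,255).astype(np.uint8);cv2.imwrite('pics/w11c.png',cv2.resize(p[120:220,205:305],None,fx=6,fy=6,interpolation=2))
p=cv2.imread('pics/s10.png');p=np.clip(p.astype(float)*1.6,0,255).astype(np.uint8);cv2.imwrite('pics/s10c.png',cv2.resize(p[125:205,120:200],None,fx=7,fy=7,interpolation=2))
E
```

```text
(no output)
```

View pics/w11c.png

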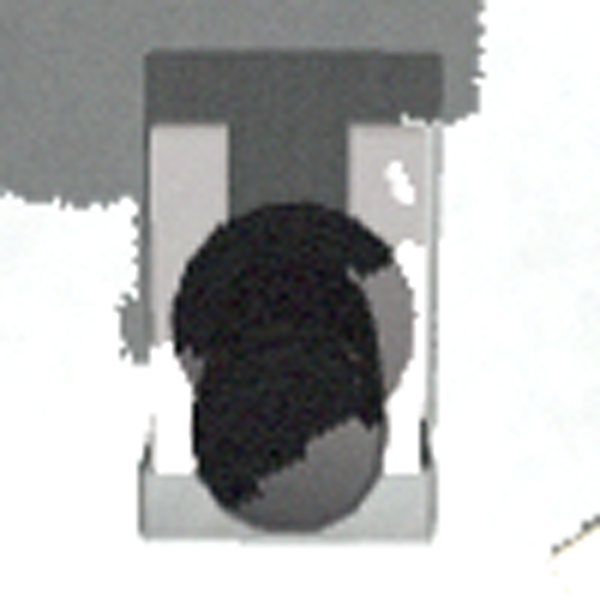

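View pics/s10c.png

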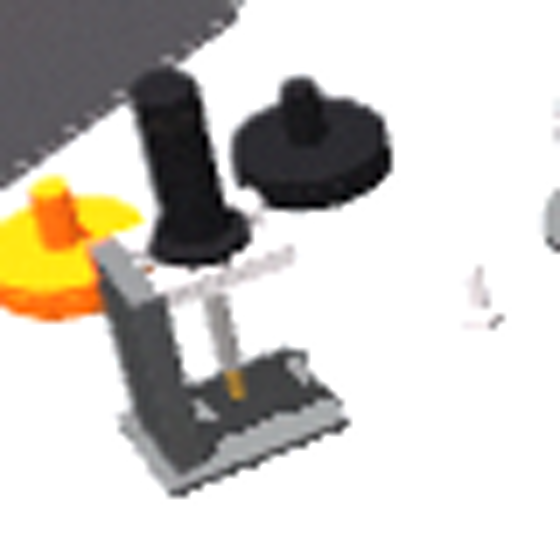

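```bash
python3 - <<'E'
from h import *
o=r.get_obs();f=r.grab_frame('wrist')
print(plane(f,[(252.9,192.1)],.168,o),plane(f,[(253.4,173.4)],.101,o))
q=lambda x,y:(205+x/6-.4,120+y/6-.4)
P=plane(f,[q(228,130),q(347,130),q(150,130),q(436,130),q(228,210),q(347,240)],.095,o);print(P,np.linalg.norm(P[0]-P[1]))
B=plane(f,[q(145,55),q(443,55),q(140,540),q(436,540)],.005,o);print(B)
d=B[2]-B[0]; print(np.degrees(np.arctan2(d[1],d[0])),np.linalg.norm(d),np.linalg.norm(B[1]-B[0]))
E
```

```text
[[ 0.5959 -0.3073  0.168 ]] [[ 0.5958 -0.3076  0.101 ]]
[[ 0.5644 -0.3033  0.095 ]
 [ 0.5729 -0.2864  0.095 ]
 [ 0.5588 -0.3144  0.095 ]
 [ 0.5792 -0.2738  0.095 ]
 [ 0.5758 -0.3092  0.095 ]
 [ 0.5887 -0.2943  0.095 ]] 0.018911672039745128
[[ 0.5516 -0.3197  0.005 ]
 [ 0.5786 -0.2661  0.005 ]
 [ 0.642  -0.3688  0.005 ]
 [ 0.6705 -0.312   0.005 ]]
-28.493518813164524 0.1029192670713511 0.060029590408373294
```

```bash
python3 - <<'E'
from h import *
to((.5959,-.3074,.287),63)
E
```

```text
xyz [-0.0103  0.5415 -0.0024] rot [-0.0021  0.0034 -0.0007] | d mm 162.0 clk 25.8 yaw now 63.31
```

>>> step_arm --xyz '[[-0.01, 0.05, -0.002], [-0.01, 0.15, -0.002], [-0.01, 0.3, -0.002], [-0.01, 0.42, -0.002], [-0.01, 0.5, -0.002], [-0.01, 0.541, -0.002], [-0.01, 0.541, -0.002], [-0.01, 0.541, -0.002]]' --rotation '[[-0.002, 0.003, 0], [-0.002, 0.003, 0], [-0.002, 0.003, 0], [-0.002, 0.003, 0], [-0.002, 0.003, 0], [-0.002, 0.003, 0], [-0.002, 0.003, 0], [-0.002, 0.003, 0]]'

```text
clock: 26.8
tcp_pos: [0.5962, -0.3076, 0.2882]
orientation: [-1.398, -0.856, 0.856]
contact_force: [-0.9, -0.6, 0.3]
grip_width: 0.0856
```

```bash
python3 - <<'E'
from h import *
o,f=save('wrist','w12'); to((.5959,-.3074,.287),63); print(o['contact_force'])
E
```

```text
xyz [0.0001 0.0048 0.0013] rot [ 0.0013  0.0004 -0.0005] | d mm 1.0 clk 26.85 yaw now 63.04
[-0.8787 -0.6403  0.2578]
```

View pics/w12.png

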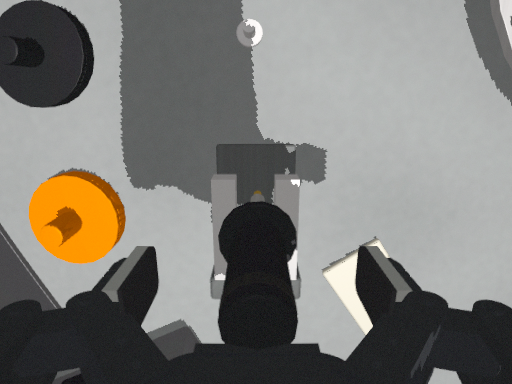

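>>> step_arm --xyz '[[0, 0, 0], [0, 0, 0], [0, 0, 0], [0, 0, 0], [0, 0, 0], [0, 0, 0], [0, 0, 0], [0, 0, 0], [0, 0, 0], [0, 0, 0]]' --rotation '[[0, 0, 0], [0, 0, 0], [0, 0, 0], [0, 0, 0], [0, 0, 0], [0, 0, 0], [0, 0, 0], [0, 0, 0], [0, 0, 0], [0, 0, 0]]' --grip 1 --force 80

```text
clock: 28.1
tcp_pos: [0.5964, -0.3076, 0.2888]
orientation: [-1.398, -0.857, 0.856]
contact_force: [-0.5, 2.4, 5.6]
grip_width: 0.0244
```

>>> step_arm --xyz '[[0, -0.05, 0], [0, -0.12, 0], [0, -0.2, 0], [0, -0.3, 0], [0, -0.37, 0], [0, -0.37, 0], [0, -0.37, 0]]' --rotation '[[0, 0, 0], [0, 0, 0], [0, 0, 0], [0, 0, 0], [0, 0, 0], [0, 0, 0], [0, 0, 0]]'

```text
clock: 28.98
tcp_pos: [0.5959, -0.3072, 0.3993]
orientation: [-1.398, -0.856, 0.856]
contact_force: [0.1, 0.1, -1.8]
grip_width: 0.0241
```

```bash
python3 - <<'E'
from h import *
o,f=save('wrist','w13'); s=save('scene','s13')[1];t=save('top','t13')[1]
print(o['tcp_pos'],o['contact_force'])
tip=o['tcp_pos']-[0,0,.273]; print(proj(s,[tip],),proj(f,[tip],o))
# cup in top
p=cv2.imread('pics/s13.png');cv2.imwrite('pics/s13c.png',cv2.resize(p[60:210,100:250],None,fx=5,fy=4,interpolation=2))
E
```

```text
[ 0.5959 -0.3072  0.3993] [ 0.1375  0.1009 -1.7819]
[[146.5044 149.5572]] [[257.0432 193.0028]]
```

View pics/s13c.png

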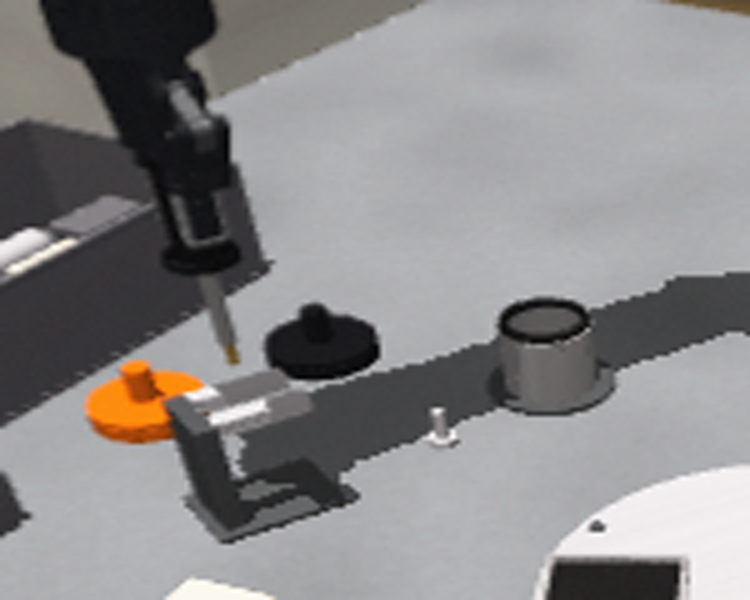

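View pics/w13.png

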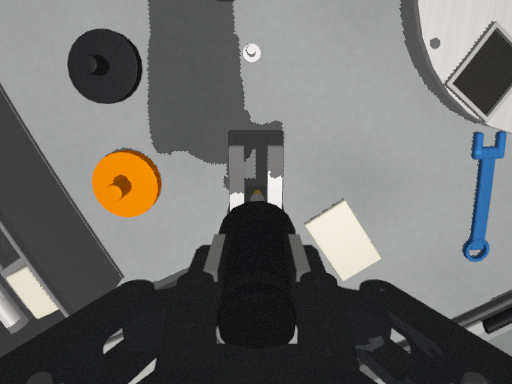

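```bash
python3 - <<'E'
from h import *
t=r.grab_frame('top'); print(plane(t,[(332.4,260.6)],.066))
to((.486,-.29,.42),63)
E
```

```text
[[ 0.4009 -0.2412  0.066 ]]
xyz [-0.1152 -0.0711  0.3528] rot [ 0.0005  0.0005 -0.0006] | d mm 113.0 clk 29.175 yaw now 63.04
```

>>> step_arm --xyz '[[-0.03, -0.07, 0.08], [-0.06, -0.07, 0.17], [-0.09, -0.07, 0.26], [-0.115, -0.07, 0.353], [-0.115, -0.07, 0.353], [-0.115, -0.07, 0.353]]' --rotation '[[0, 0, 0], [0, 0, 0], [0, 0, 0], [0, 0, 0], [0, 0, 0], [0, 0, 0]]'

```text
clock: 29.92
tcp_pos: [0.4865, -0.2899, 0.4196]
orientation: [-1.397, -0.857, 0.856]
contact_force: [0.9, 0.2, -1.3]
grip_width: 0.0242
```

```bash
python3 - <<'E'
from h import *
o,f=save('wrist','w14'); print(o['tcp_pos'])
print(proj(f,[[.4009,-.2412,.06]],o))
E
```

```text
[ 0.4865 -0.2899  0.4196]
[[261.9667  64.6235]]
```

View pics/w14.png

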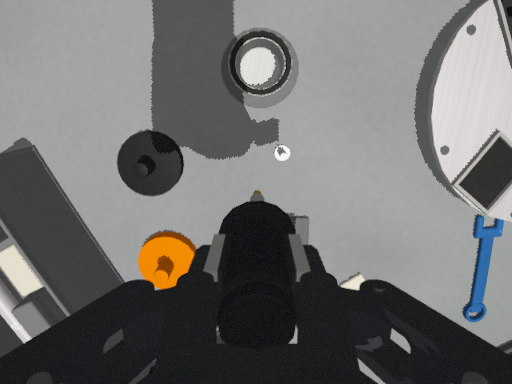

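```bash
python3 - <<'E'
from h import *
o=r.get_obs();f=r.grab_frame('wrist')
g=cv2.cvtColor(f['pixels'],cv2.COLOR_RGB2GRAY)[20:110,215:305]
m=(g<45).astype(np.uint8)
c=max(cv2.findContours(m,0,1)[0],key=cv2.contourArea).reshape(-1,2)+[215,20]
print(len(c),cv2.fitEllipse(c))
P=plane(f,c,.066,o)[:,:2].astype(np.float32)*1000;print(cv2.fitEllipse(P),cv2.minEnclosingCircle(P))
cv2.imwrite('pics/w14c.png',cv2.resize(cv2.imread('pics/w14.png')[20:110,215:305],None,fx=6,fy=6))
# top check
t=r.grab_frame('top');g=cv2.cvtColor(t['pixels'],cv2.COLOR_RGB2GRAY)[245:275,315:350];m=(g<45).astype(np.uint8)
c=max(cv2.findContours(m,0,1)[0],key=cv2.contourArea).reshape(-1,2)+[315,245]
P=plane(t,c,.066)[:,:2].astype(np.float32)*1000;print(cv2.fitEllipse(P))
E
```

```text
116 ((248.60923767089844, 63.359703063964844), (34.538360595703125, 50.645896911621094), 175.23741149902344)
((395.3455505371094, -251.81639099121094), (31.422164916992188, 44.199703216552734), 67.71683502197266) ((393.3763122558594, -255.0711669921875), 23.5645694732666)
((396.97784423828125, -253.3861541748047), (26.04850959777832, 44.00775909423828), 75.72145080566406)
```

View pics/w14c.png

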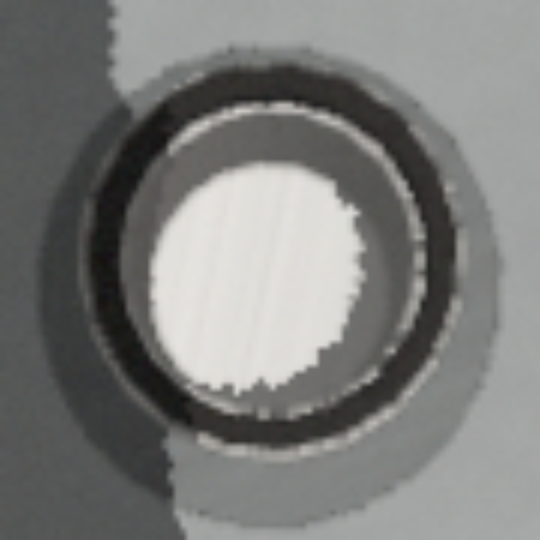

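```bash
python3 - <<'E'
from h import *
o=r.get_obs();f=r.grab_frame('wrist')
q=lambda x,y:(215+x/6-.4,20+y/6-.4)
P=plane(f,[q(88,256),q(458,256),q(273,65),q(273,447)],.066,o);print(P,np.linalg.norm(P[0]-P[1]),np.linalg.norm(P[2]-P[3]),P[:2].mean(0),P[2:].mean(0))
F=plane(f,[q(38,280),q(500,280),q(273,525)],.005,o);print(F,F[:2].mean(0),np.linalg.norm(F[0]-F[1]))
E
```

```text
[[ 0.3861 -0.2669  0.066 ]
 [ 0.4114 -0.2172  0.066 ]
 [ 0.3744 -0.2298  0.066 ]
 [ 0.4239 -0.2548  0.066 ]] 0.0557453076262689 0.05544824030607907 [ 0.3988 -0.2421  0.066 ] [ 0.3992 -0.2423  0.066 ]
[[ 0.3784 -0.2785  0.005 ]
 [ 0.416  -0.2045  0.005 ]
 [ 0.4363 -0.2604  0.005 ]] [ 0.3972 -0.2415  0.005 ] 0.08300066537526933
```

```bash
python3 - <<'E'
from h import *
to((.399,-.242,.42),63)
E
```

```text
xyz [ 0.0099 -0.0022  0.3328] rot [ 0.0004  0.0008 -0.0007] | d mm 99.0 clk 30.125 yaw now 63.07
```

>>> step_arm --xyz '[[0.003, 0, 0.1], [0.006, 0, 0.2], [0.01, 0, 0.28], [0.01, 0, 0.333], [0.01, 0, 0.333], [0.01, 0, 0.333], [0.01, 0, 0.333]]' --rotation '[[0, 0, 0], [0, 0, 0], [0, 0, 0], [0, 0, 0], [0, 0, 0], [0, 0, 0], [0, 0, 0]]'

```text
clock: 31.0
tcp_pos: [0.3997, -0.2423, 0.4194]
orientation: [-1.397, -0.856, 0.857]
contact_force: [-0.3, 0.4, -1.3]
grip_width: 0.0242
```

```bash
python3 - <<'E'
from h import *
o,f=save('wrist','w15')
to((.399,-.242,.292),63)
E
```

```text
xyz [0.0003 0.4245 0.0024] rot [ 0.0006  0.0009 -0.0009] | d mm 127.0 clk 31.05 yaw now 63.08
```

View pics/w15.png

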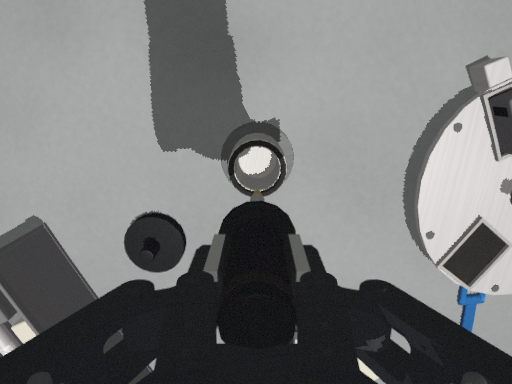

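>>> step_arm --xyz '[[0, 0.06, 0.002], [0, 0.14, 0.002], [0, 0.22, 0.002], [0, 0.3, 0.002], [0, 0.37, 0.002], [0, 0.41, 0.002], [0, 0.425, 0.002], [0, 0.425, 0.002], [0, 0.425, 0.002], [0, 0.425, 0.002], [0, 0.425, 0.002]]' --rotation '[[0, 0, 0], [0, 0, 0], [0, 0, 0], [0, 0, 0], [0, 0, 0], [0, 0, 0], [0, 0, 0], [0, 0, 0], [0, 0, 0], [0, 0, 0], [0, 0, 0]]'

```text
clock: 32.42
tcp_pos: [0.3991, -0.2422, 0.2921]
orientation: [-1.398, -0.857, 0.857]
contact_force: [0.5, 1.1, -1.1]
grip_width: 0.0242
```

```bash
python3 - <<'E'
from h import *
save('scene','s16');
p=cv2.imread('pics/s16.png');cv2.imwrite('pics/s16c.png',cv2.resize(p[80:200,150:270],None,fx=5,fy=5,interpolation=2))
print(r.get_obs()['tcp_pos'],r.get_obs()['contact_force'])
E
```

```text
[ 0.3991 -0.2422  0.2921] [-0.044   0.3696 -1.2583]
```

View pics/s16c.png

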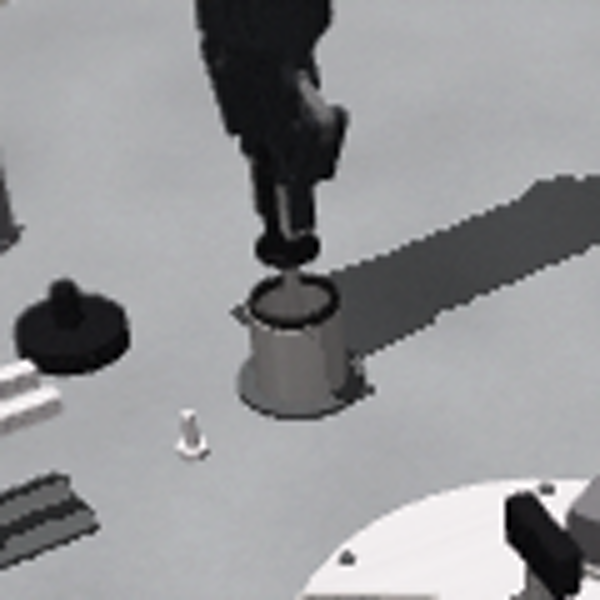

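>>> step_arm --xyz '[[0, -0.08, 0], [0, -0.2, 0], [0, -0.35, 0], [0, -0.5, 0], [0, -0.5, 0]]' --rotation '[[0, 0, 0], [0, 0, 0], [0, 0, 0], [0, 0, 0], [0, 0, 0]]'

```text
clock: 33.1
tcp_pos: [0.3997, -0.2425, 0.4455]
orientation: [-1.403, -0.861, 0.854]
contact_force: [0.5, 0.8, -2.3]
grip_width: 0.0246
```

```bash
python3 - <<'E'
from h import *
to((.6307,.114,.44),63)
E
```

```text
xyz [ 1.4083  0.0195 -0.148 ] rot [0.0055 0.0008 0.    ] | d mm 424.0 clk 33.1 yaw now 63.07
```

>>> step_arm --xyz '[[0.1, 0.01, -0.01], [0.25, 0.01, -0.02], [0.4, 0.01, -0.04], [0.55, 0.01, -0.06], [0.7, 0.01, -0.074], [0.85, 0.01, -0.09], [0.95, 0.01, -0.1], [0.95, 0.01, -0.1]]' --rotation '[[0.005, 0, 0], [0.005, 0, 0], [0.005, 0, 0], [0.005, 0, 0], [0.005, 0, 0], [0.005, 0, 0], [0.005, 0, 0], [0.005, 0, 0]]'

```text
clock: 34.1
tcp_pos: [0.5561, 0.0008, 0.4411]
orientation: [-1.393, -0.859, 0.861]
contact_force: [0.1, -0.7, -1.9]
grip_width: 0.0242
```

```bash
python3 - <<'E'
from h import *
to((.6307,.114,.44),63)
E
```

```text
xyz [ 0.4488  0.0034 -0.0528] rot [-0.0009  0.0037 -0.0002] | d mm 135.0 clk 34.1 yaw now 63.33
```

>>> step_arm --xyz '[[0.12, 0.003, -0.013], [0.24, 0.003, -0.026], [0.36, 0.003, -0.04], [0.449, 0.003, -0.053], [0.449, 0.003, -0.053], [0.449, 0.003, -0.053], [0.449, 0.003, -0.053]]' --rotation '[[-0.001, 0.003, 0], [-0.001, 0.003, 0], [-0.001, 0.003, 0], [-0.001, 0.003, 0], [-0.001, 0.003, 0], [-0.001, 0.003, 0], [-0.001, 0.003, 0]]'

```text
clock: 34.98
tcp_pos: [0.6304, 0.1123, 0.44]
orientation: [-1.397, -0.854, 0.856]
contact_force: [-0.1, -0.3, -0.7]
grip_width: 0.0242
```

```bash
python3 - <<'E'
from h import *
o,f=save('wrist','w17'); to((.6307,.114,.365),63); print(o['contact_force'])
print(proj(f,[[.6307,.114,.084]],o), proj(f,[o['tcp_pos']-[0,0,.2758]],o))
E
```

```text
xyz [0.0047 0.2506 0.0015] rot [ 0.0002 -0.0004 -0.0005] | d mm 75.0 clk 35.025 yaw now 62.96
[-0.0626 -0.3362 -0.6804]
[[258.8169 169.6347]] [[257.2455 192.5395]]
```

View pics/w17.png

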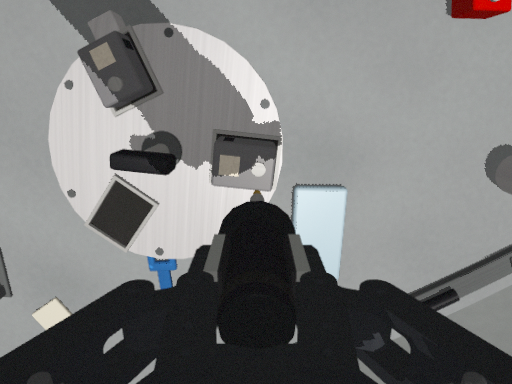

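>>> step_arm --xyz '[[0.005, 0.08, 0.002], [0.005, 0.16, 0.002], [0.005, 0.22, 0.002], [0.005, 0.245, 0.002], [0.005, 0.255, 0.002], [0.005, 0.259, 0.002], [0.005, 0.262, 0.002], [0.005, 0.264, 0.002], [0.005, 0.266, 0.002], [0.005, 0.268, 0.002]]' --rotation '[[0, 0, 0], [0, 0, 0], [0, 0, 0], [0, 0, 0], [0, 0, 0], [0, 0, 0], [0, 0, 0], [0, 0, 0], [0, 0, 0], [0, 0, 0]]'

```text
clock: 36.28
tcp_pos: [0.6306, 0.1142, 0.3598]
orientation: [-1.397, -0.855, 0.855]
contact_force: [-0.4, 0.6, -1.3]
grip_width: 0.0246
```

>>> step_arm --xyz '[[0, 0.001, 0], [0, 0.002, 0], [0, 0.003, 0], [0, 0.004, 0]]' --rotation '[[0, 0, 0], [0, 0, 0], [0, 0, 0], [0, 0, 0]]'

```text
clock: 36.78
tcp_pos: [0.6308, 0.114, 0.3591]
orientation: [-1.397, -0.855, 0.855]
contact_force: [-1.4, -0.7, 5.0]
grip_width: 0.0245
```

>>> step_arm --xyz '[[0, 0, 0], [0, 0, 0], [0, 0, 0]]' --rotation '[[0, 0, 0], [0, 0, 0], [0, 0, 0]]'

```text
clock: 37.15
tcp_pos: [0.6309, 0.114, 0.3593]
orientation: [-1.398, -0.855, 0.855]
contact_force: [-0.4, -0.4, 2.5]
grip_width: 0.0245
```

```bash
python3 - <<'E'
from h import *
save('scene','s18');
p=cv2.imread('pics/s18.png');cv2.imwrite('pics/s18c.png',cv2.resize(p[120:250,200:330],None,fx=5,fy=4.5,interpolation=2))
print(r.get_obs()['contact_force'])
E
```

```text
[ 0.1083 -0.5915  2.6407]
```

View pics/s18c.png

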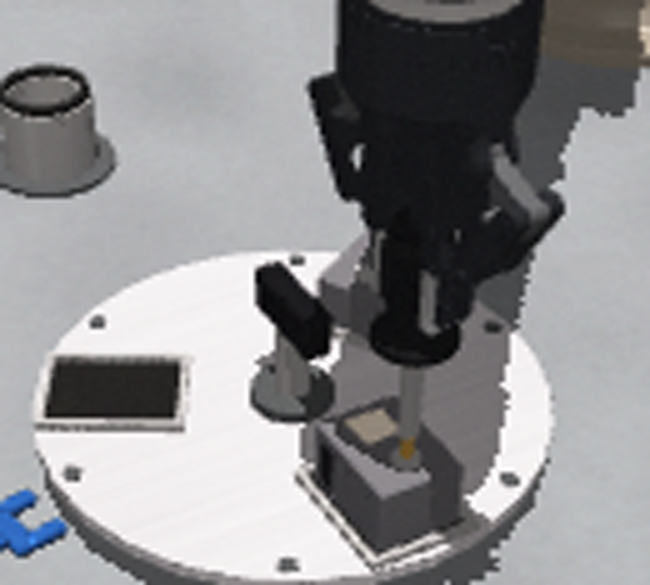

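>>> step_arm --xyz '[[0, -0.05, 0], [0, -0.15, 0], [0, -0.27, 0], [0, -0.27, 0], [0, -0.27, 0]]' --rotation '[[0, 0, 0], [0, 0, 0], [0, 0, 0], [0, 0, 0], [0, 0, 0]]'

```text
clock: 37.83
tcp_pos: [0.6305, 0.1141, 0.44]
orientation: [-1.397, -0.855, 0.855]
contact_force: [-0.2, 0.2, -0.9]
grip_width: 0.0241
```

```bash
python3 - <<'E'
from h import *
to((.4938,.0277,.44),63)
E
```

```text
xyz [-0.4637  0.0001  0.2748] rot [ 0.0005 -0.0004 -0.0004] | d mm 161.0 clk 37.825 yaw now 62.96
```

>>> step_arm --xyz '[[-0.09, 0, 0.055], [-0.19, 0, 0.11], [-0.3, 0, 0.17], [-0.4, 0, 0.23], [-0.464, 0, 0.275], [-0.464, 0, 0.275], [-0.464, 0, 0.275], [-0.464, 0, 0.275]]' --rotation '[[0, 0, 0], [0, 0, 0], [0, 0, 0], [0, 0, 0], [0, 0, 0], [0, 0, 0], [0, 0, 0], [0, 0, 0]]'

```text
clock: 38.83
tcp_pos: [0.4943, 0.0283, 0.4397]
orientation: [-1.397, -0.855, 0.856]
contact_force: [-0.7, 0.6, -1.7]
grip_width: 0.0246
```

```bash
python3 - <<'E'
from h import *
o,f=save('wrist','w19'); to((.4938,.0277,.3492),63)
print(proj(f,[[.4938,.0277,.074]],o))
E
```

```text
xyz [-0.002   0.3017  0.0008] rot [ 0.0003  0.     -0.0006] | d mm 90.0 clk 38.875 yaw now 63.0
[[256.2662 167.8637]]
```

View pics/w19.png

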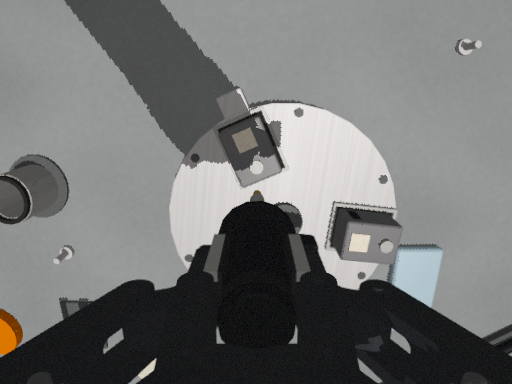

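>>> step_arm --xyz '[[-0.002, 0.09, 0.001], [-0.002, 0.18, 0.001], [-0.002, 0.25, 0.001], [-0.002, 0.28, 0.001], [-0.002, 0.29, 0.001], [-0.002, 0.294, 0.001], [-0.002, 0.297, 0.001], [-0.002, 0.299, 0.001], [-0.002, 0.301, 0.001], [-0.002, 0.302, 0.001]]' --rotation '[[0, 0, 0], [0, 0, 0], [0, 0, 0], [0, 0, 0], [0, 0, 0], [0, 0, 0], [0, 0, 0], [0, 0, 0], [0, 0, 0], [0, 0, 0]]'

```text
clock: 40.12
tcp_pos: [0.4939, 0.0278, 0.3493]
orientation: [-1.397, -0.856, 0.856]
contact_force: [0.4, -0.0, 1.3]
grip_width: 0.0244
```

>>> step_arm --xyz '[[0, 0.001, 0], [0, 0.002, 0], [0, 0.003, 0], [0, 0.003, 0]]' --rotation '[[0, 0, 0], [0, 0, 0], [0, 0, 0], [0, 0, 0]]'

```text
clock: 40.62
tcp_pos: [0.494, 0.0278, 0.349]
orientation: [-1.397, -0.856, 0.855]
contact_force: [-0.4, 0.2, 5.7]
grip_width: 0.0244
```

>>> step_arm --xyz '[[0, 0, 0], [0, 0, 0], [0, 0, 0]]' --rotation '[[0, 0, 0], [0, 0, 0], [0, 0, 0]]'

```text
clock: 41.0
tcp_pos: [0.4941, 0.0278, 0.3491]
orientation: [-1.397, -0.856, 0.855]
contact_force: [-0.3, -0.6, 4.7]
grip_width: 0.0244
```

```bash
python3 - <<'E'
from h import *
save('scene','s20');
p=cv2.imread('pics/s20.png');cv2.imwrite('pics/s20c.png',cv2.resize(p[120:250,200:330],None,fx=5,fy=4.5,interpolation=2))
print(r.get_obs()['contact_force'])
E
```

```text
[-0.9759 -0.2325  5.0388]
```

View pics/s20c.png

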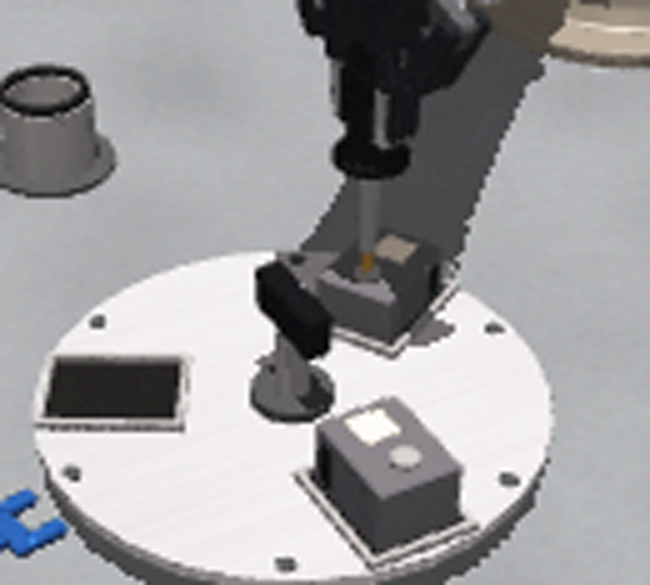

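Both terminals touched. Rise and go back to the cup.

>>> step_arm --xyz '[[0, -0.05, 0], [0, -0.15, 0], [0, -0.27, 0], [0, -0.3, 0], [0, -0.3, 0]]' --rotation '[[0, 0, 0], [0, 0, 0], [0, 0, 0], [0, 0, 0], [0, 0, 0]]'

```text
clock: 41.68
tcp_pos: [0.4939, 0.0278, 0.4393]
orientation: [-1.397, -0.857, 0.854]
contact_force: [-0.2, -0.4, -1.1]
grip_width: 0.0243
```

```bash
python3 - <<'E'
from h import *
to((.399,-.242,.43),63)
E
```

```text
xyz [-0.945   0.0305 -0.1263] rot [0.0013 0.0001 0.0004] | d mm 286.0 clk 41.675 yaw now 63.01
```

>>> step_arm --xyz '[[-0.1, 0, -0.015], [-0.25, 0.01, -0.033], [-0.4, 0.03, -0.053], [-0.55, 0.03, -0.073], [-0.7, 0.03, -0.093], [-0.85, 0.03, -0.114], [-0.945, 0.03, -0.126], [-0.945, 0.03, -0.126], [-0.945, 0.03, -0.126], [-0.945, 0.03, -0.126]]' --rotation '[[0.001, 0, 0], [0.001, 0, 0], [0.001, 0, 0], [0.001, 0, 0], [0.001, 0, 0], [0.001, 0, 0], [0.001, 0, 0], [0.001, 0, 0], [0.001, 0, 0], [0.001, 0, 0]]'

```text
clock: 42.92
tcp_pos: [0.3993, -0.2408, 0.4297]
orientation: [-1.395, -0.857, 0.857]
contact_force: [-0.6, -0.8, -1.1]
grip_width: 0.0246
```

```bash
python3 - <<'E'
from h import *
o,f=save('wrist','w21'); to((.399,-.242,.2915),63)
E
```

```text
xyz [-0.0041  0.4611 -0.0007] rot [-0.0001  0.0014  0.0004] | d mm 138.0 clk 42.975 yaw now 63.13
```

View pics/w21.png

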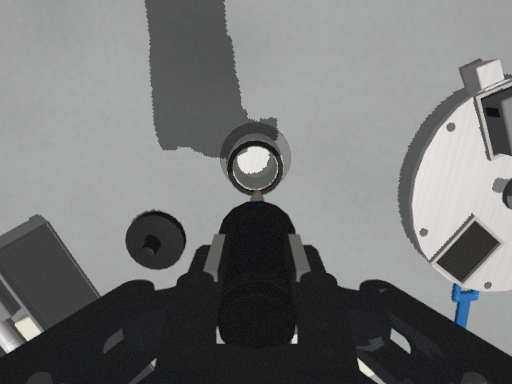

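>>> step_arm --xyz '[[-0.004, 0.06, 0], [-0.004, 0.14, 0], [-0.004, 0.22, 0], [-0.004, 0.3, 0], [-0.004, 0.38, 0], [-0.004, 0.43, 0], [-0.004, 0.461, 0], [-0.004, 0.461, 0], [-0.004, 0.461, 0], [-0.004, 0.461, 0], [-0.004, 0.461, 0]]' --rotation '[[0, 0.001, 0], [0, 0.001, 0], [0, 0.001, 0], [0, 0.001, 0], [0, 0.001, 0], [0, 0.001, 0], [0, 0.001, 0], [0, 0.001, 0], [0, 0.001, 0], [0, 0.001, 0], [0, 0.001, 0]]'

```text
clock: 44.35
tcp_pos: [0.3989, -0.242, 0.2919]
orientation: [-1.396, -0.857, 0.855]
contact_force: [0.1, 0.4, -1.8]
grip_width: 0.0242
```

>>> step_arm --xyz '[[0, -0.08, 0], [0, -0.2, 0], [0, -0.35, 0], [0, -0.46, 0], [0, -0.46, 0]]' --rotation '[[0, 0, 0], [0, 0, 0], [0, 0, 0], [0, 0, 0], [0, 0, 0]]'

```text
clock: 44.98
tcp_pos: [0.3993, -0.2425, 0.4324]
orientation: [-1.4, -0.861, 0.852]
contact_force: [-0.1, 0.5, -0.9]
grip_width: 0.0241
```

```bash
python3 - <<'E'
from h import *
to((.5962,-.3075,.42),63.04)
E
```

```text
xyz [ 0.1044  0.046  -0.683 ] rot [ 0.004  -0.0001  0.0014] | d mm 207.0 clk 44.975 yaw now 63.03
```

>>> step_arm --xyz '[[0.01, 0.01, -0.09], [0.03, 0.03, -0.22], [0.05, 0.04, -0.36], [0.08, 0.046, -0.5], [0.1, 0.046, -0.63], [0.104, 0.046, -0.683], [0.104, 0.046, -0.683], [0.104, 0.046, -0.683], [0.104, 0.046, -0.683]]' --rotation '[[0.004, 0, 0.001], [0.004, 0, 0.001], [0.004, 0, 0.001], [0.004, 0, 0.001], [0.004, 0, 0.001], [0.004, 0, 0.001], [0.004, 0, 0.001], [0.004, 0, 0.001], [0.004, 0, 0.001]]'

```text
clock: 46.1
tcp_pos: [0.5953, -0.3076, 0.4199]
orientation: [-1.395, -0.856, 0.855]
contact_force: [0.2, 0.0, -1.6]
grip_width: 0.0241
```

```bash
python3 - <<'E'
from h import *
o,f=save('wrist','w22'); to((.596,-.3075,.37),63.04)
p=cv2.imread('pics/w22.png');cv2.imwrite('pics/w22c.png',cv2.resize(p[90:220,190:320],None,fx=6,fy=4.5,interpolation=2))
E
```

```text
xyz [ 0.0007  0.1671 -0.0014] rot [-0.     -0.0003  0.0005] | d mm 50.0 clk 46.15 yaw now 63.01
```

View pics/w22c.png

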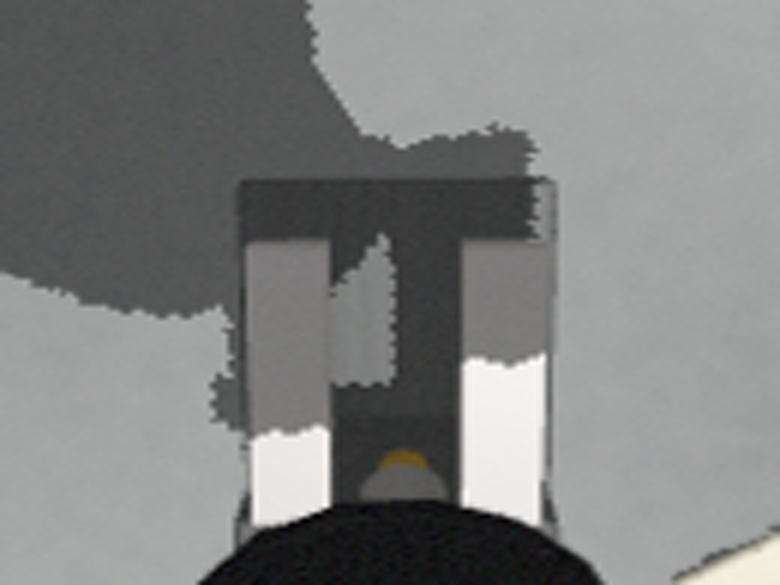

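>>> step_arm --xyz '[[-0.001, 0.06, -0.001], [-0.001, 0.14, -0.001], [-0.001, 0.22, -0.001], [-0.001, 0.3, -0.001], [-0.001, 0.36, -0.001], [-0.001, 0.4, -0.001], [-0.001, 0.42, -0.001], [-0.001, 0.43, -0.001], [-0.001, 0.435, -0.001], [-0.001, 0.438, -0.001], [-0.001, 0.438, -0.001]]' --rotation '[[0, 0, 0], [0, 0, 0], [0, 0, 0], [0, 0, 0], [0, 0, 0], [0, 0, 0], [0, 0, 0], [0, 0, 0], [0, 0, 0], [0, 0, 0], [0, 0, 0]]'

```text
clock: 47.52
tcp_pos: [0.5957, -0.3079, 0.289]
orientation: [-1.396, -0.856, 0.855]
contact_force: [-0.8, -0.2, -1.5]
grip_width: 0.0239
```

```bash
python3 - <<'E'
from h import *
save('scene','s23');
p=cv2.imread('pics/s23.png');cv2.imwrite('pics/s23c.png',cv2.resize(p[100:210,110:220],None,fx=5,fy=5,interpolation=2))
print(r.get_obs()['contact_force'],r.get_obs()['tcp_pos'])
E
```

```text
[ 0.1129  0.394  -0.9293] [ 0.5957 -0.3079  0.289 ]
```

View pics/s23c.png

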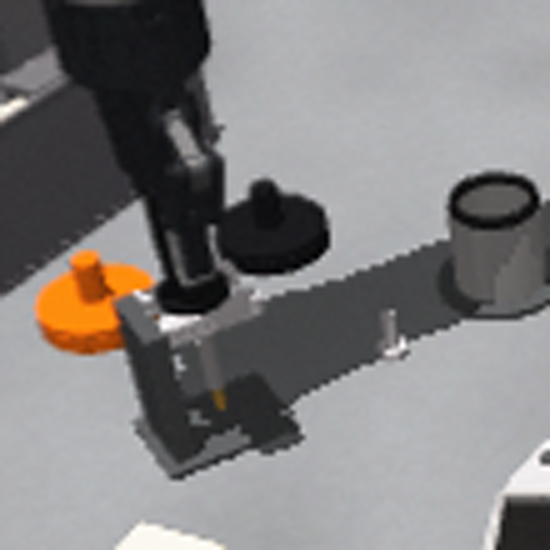

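Just above seated; lower ~1 mm more, then release.

>>> step_arm --xyz '[[0, 0.002, 0], [0, 0.004, 0], [0, 0.005, 0]]' --rotation '[[0, 0, 0], [0, 0, 0], [0, 0, 0]]'

```text
clock: 47.95
tcp_pos: [0.5957, -0.308, 0.2888]
orientation: [-1.396, -0.857, 0.854]
contact_force: [-3.6, 3.4, 9.3]
grip_width: 0.0244
```

>>> step_arm --xyz '[[0, 0, 0], [0, 0, 0], [0, 0, 0], [0, 0, 0], [0, 0, 0], [0, 0, 0], [0, -0.05, 0], [0, -0.15, 0], [0, -0.3, 0], [0, -0.45, 0], [0, -0.5, 0], [0, -0.5, 0]]' --rotation '[[0, 0, 0], [0, 0, 0], [0, 0, 0], [0, 0, 0], [0, 0, 0], [0, 0, 0], [0, 0, 0], [0, 0, 0], [0, 0, 0], [0, 0, 0], [0, 0, 0], [0, 0, 0]]' --grip 0

```text
clock: 49.45
tcp_pos: [0.5955, -0.3083, 0.4402]
orientation: [-1.398, -0.858, 0.853]
contact_force: [0.4, 0.1, -0.3]
grip_width: 0.0853
```

```bash
python3 - <<'E'
from h import *
o,f=save('wrist','w24');print(o['tcp_pos'])
save('scene','s24');
p=cv2.imread('pics/s24.png');cv2.imwrite('pics/s24c.png',cv2.resize(p[100:210,110:220],None,fx=5,fy=5,interpolation=2))
E
```

```text
[ 0.5955 -0.3083  0.4402]
```

View pics/s24c.png

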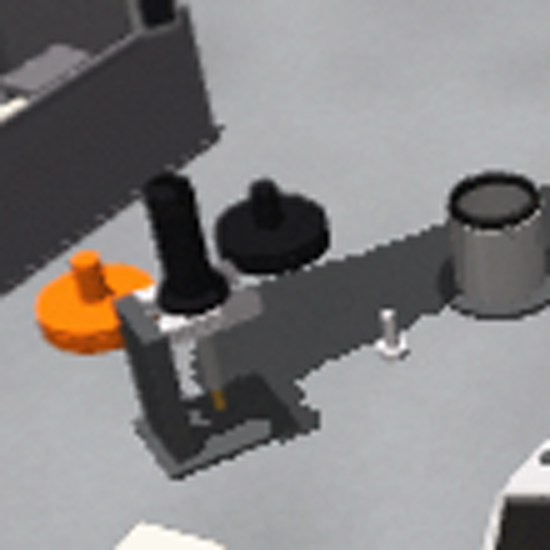

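View pics/w24.png

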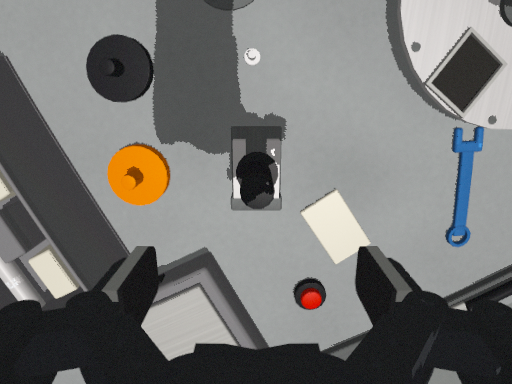

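```bash
python3 - <<'E'
from h import *
o=r.get_obs();f=r.grab_frame('wrist'); print(plane(f,[(112,67.5)],.047,o), plane(f,[(120,69)],.017,o))
to((.437,-.392,.38),63)
E
```

```text
[[ 0.4375 -0.3936  0.047 ]] [[ 0.4353 -0.3962  0.017 ]]
xyz [-0.4899  0.1901  0.3421] rot [-0.0014  0.0001  0.0007] | d mm 188.0 clk 49.6 yaw now 63.01
```

>>> step_arm --xyz '[[-0.1, 0.01, 0.07], [-0.25, 0.05, 0.17], [-0.4, 0.15, 0.28], [-0.49, 0.19, 0.342], [-0.49, 0.19, 0.342], [-0.49, 0.19, 0.342], [-0.49, 0.19, 0.342]]' --rotation '[[0, 0, 0], [0, 0, 0], [0, 0, 0], [0, 0, 0], [0, 0, 0], [0, 0, 0], [0, 0, 0]]' --grip 0.5

```text
clock: 50.48
tcp_pos: [0.4385, -0.3911, 0.38]
orientation: [-1.393, -0.858, 0.857]
contact_force: [0.3, -0.2, -0.4]
grip_width: 0.0425
```

```bash
python3 - <<'E'
from h import *
o,f=save('wrist','w25');print(o['tcp_pos'],o['grip_width'])
print(proj(f,[[.437,-.392,.047]],o))
E
```

```text
[ 0.4385 -0.3911  0.38  ] 0.042499396680269266
[[254.5811 175.1665]]
```

View pics/w25.png

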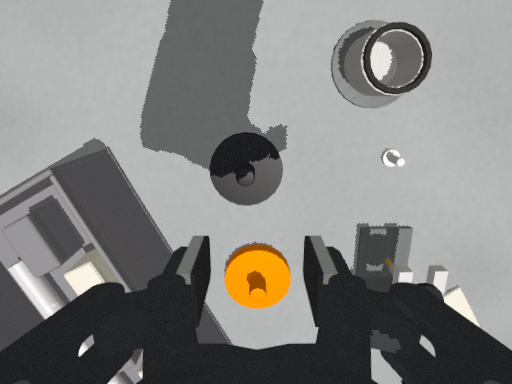

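```bash
python3 - <<'E'
from h import *
p=cv2.imread('pics/w25.png').astype(float)*2;p=np.clip(p,0,255).astype(np.uint8);cv2.imwrite('pics/w25c.png',cv2.resize(p[120:215,200:295],None,fx=6,fy=6,interpolation=2))
E
```

```text
(no output)
```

View pics/w25c.png

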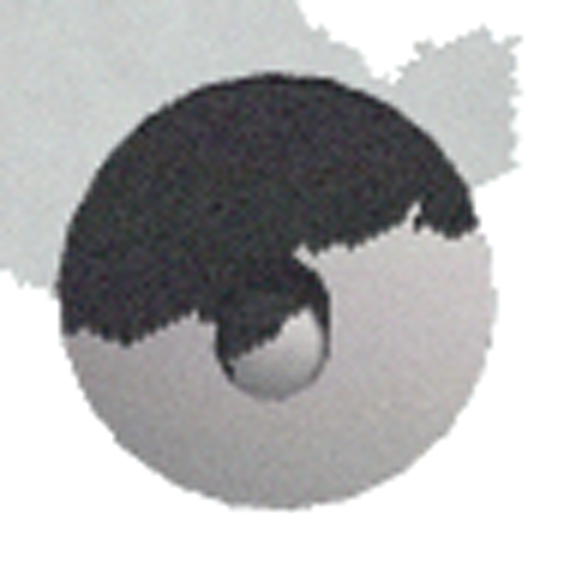

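```bash
python3 - <<'E'
from h import *
o=r.get_obs();f=r.grab_frame('wrist')
print(plane(f,[(245.1,176.6)],.047,o),plane(f,[(245.6,167.9)],.017,o))
to((.4345,-.4005,.198),63)
E
```

```text
[[ 0.4341 -0.4005  0.047 ]] [[ 0.4322 -0.4     0.017 ]]
xyz [-0.0335  0.607  -0.004 ] rot [-0.0012  0.0014  0.0008] | d mm 182.0 clk 50.575 yaw now 63.13
```

>>> step_arm --xyz '[[-0.036, 0.1, -0.003], [-0.036, 0.25, -0.003], [-0.036, 0.4, -0.003], [-0.036, 0.5, -0.003], [-0.036, 0.57, -0.003], [-0.036, 0.607, -0.003], [-0.036, 0.61, -0.003], [-0.036, 0.61, -0.003]]' --rotation '[[-0.001, 0.001, 0], [-0.001, 0.001, 0], [-0.001, 0.001, 0], [-0.001, 0.001, 0], [-0.001, 0.001, 0], [-0.001, 0.001, 0], [-0.001, 0.001, 0], [-0.001, 0.001, 0]]'

```text
clock: 51.58
tcp_pos: [0.4343, -0.4013, 0.1979]
orientation: [-1.396, -0.857, 0.855]
contact_force: [-0.3, 0.3, 0.3]
grip_width: 0.0428
```

```bash
python3 - <<'E'
from h import *
o,f=save('wrist','w26');print(o['tcp_pos'],o['contact_force'])
E
```

```text
[ 0.4343 -0.4013  0.1979] [-0.2607  0.2507  0.3322]
```

View pics/w26.png

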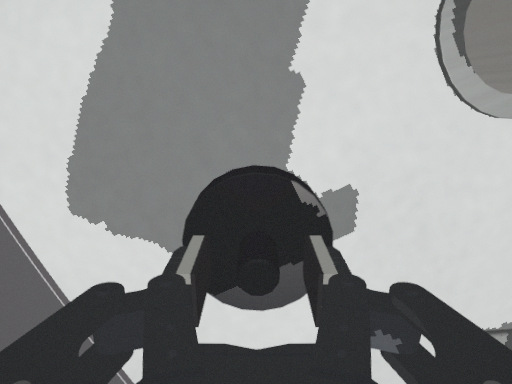

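>>> step_arm --xyz '[[0, 0, 0], [0, 0, 0], [0, 0, 0], [0, 0, 0], [0, 0, 0], [0, 0, 0], [0, 0, 0]]' --rotation '[[0, 0, 0], [0, 0, 0], [0, 0, 0], [0, 0, 0], [0, 0, 0], [0, 0, 0], [0, 0, 0]]' --grip 1 --force 60

```text
clock: 52.5
tcp_pos: [0.4346, -0.4016, 0.1991]
orientation: [-1.398, -0.858, 0.854]
contact_force: [-0.6, 0.9, 5.3]
grip_width: 0.016
```

>>> step_arm --xyz '[[0, -0.05, 0], [0, -0.15, 0], [0, -0.3, 0], [0, -0.45, 0], [0, -0.5, 0], [0, -0.5, 0]]' --rotation '[[0, 0, 0], [0, 0, 0], [0, 0, 0], [0, 0, 0], [0, 0, 0], [0, 0, 0]]'

```text
clock: 53.25
tcp_pos: [0.4342, -0.4016, 0.3503]
orientation: [-1.4, -0.86, 0.854]
contact_force: [0.3, 0.1, 0.1]
grip_width: 0.0156
```

```bash
python3 - <<'E'
from h import *
o,f=save('wrist','w27');print(o['tcp_pos'],o['contact_force'])
to((.399,-.242,.35),63)
E
```

```text
[ 0.4342 -0.4016  0.3503] [0.3353 0.1    0.1391]
xyz [ 0.4203 -0.0044  0.3443] rot [0.0017 0.0006 0.0008] | d mm 163.0 clk 53.3 yaw now 63.05
```

View pics/w27.png

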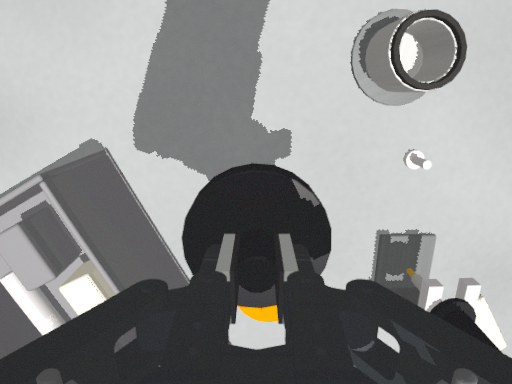

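```bash
python3 - <<'E'
from h import *
o=r.get_obs();f=r.grab_frame('wrist')
Rt=R.from_rotvec(o['orientation']).as_matrix()
for dz in (.182,.194):
  for uv in [(257,164.5),(182.5,237),(331.5,237),(257,308)]:
    P=plane(f,[uv],o['tcp_pos'][2]-dz,o)[0]; print(dz,uv,(Rt.T@(P-o['tcp_pos']))*1000)
g=cv2.cvtColor(f['pixels'],cv2.COLOR_RGB2GRAY);print(g[158:172,257],g[298:318,240],g[298:318,275])
# cup now
q=plane(f,[(428,49.5)],.066,o);print(q)
E
```

```text
0.182 (257, 164.5) [  0.0474 181.8919  39.9251]
0.182 (182.5, 237) [-36.0235 181.9414   4.362 ]
0.182 (331.5, 237) [ 36.1288 182.0369   4.2766]
0.182 (257, 308) [  0.0333 182.0983 -35.6813]
0.194 (257, 164.5) [  0.0628 193.8985  37.5627]
0.194 (182.5, 237) [-38.8792 193.9518  -0.8309]
0.194 (331.5, 237) [ 39.0161 194.0549  -0.9232]
0.194 (257, 308) [  0.0475 194.1212 -44.0615]
[123 126 127 125 118  97  34  30  31  37  35  34  30  43] [ 66  66  66  65  66  66  67  70 141 179 184 184 186 186 212 211 210 211
 210 210] [ 62  66  67  65  67  65  66 119 174 188 188 187 186 185 185 185 185 184
 184 184]
[[ 0.3972 -0.2443  0.066 ]]
```

```bash
python3 - <<'E'
from h import *
to((.487,-.287,.37),63)
E
```

```text
xyz [ 0.4192 -0.0729  0.014 ] rot [0.0006 0.0006 0.001 ] | d mm 127.0 clk 53.35 yaw now 63.06
```

>>> step_arm --xyz '[[0.05, -0.07, 0.005], [0.15, -0.07, 0.01], [0.28, -0.07, 0.014], [0.38, -0.073, 0.014], [0.419, -0.073, 0.014], [0.419, -0.073, 0.014], [0.419, -0.073, 0.014], [0.419, -0.073, 0.014]]' --rotation '[[0, 0, 0], [0, 0, 0], [0, 0, 0], [0, 0, 0], [0, 0, 0], [0, 0, 0], [0, 0, 0], [0, 0, 0]]'

```text
clock: 54.35
tcp_pos: [0.4862, -0.2883, 0.37]
orientation: [-1.397, -0.856, 0.854]
contact_force: [-0.3, 0.0, -1.0]
grip_width: 0.016
```

```bash
python3 - <<'E'
from h import *
o,f=save('wrist','w28');print(o['tcp_pos'])
u=proj(f,[[.399,-.242,.066]],o)[0];print(u);x,y=int(u[0])-50,max(0,int(u[1])-50);print(x,y)
p=cv2.imread('pics/w28.png');cv2.imwrite('pics/w28c.png',cv2.resize(p[y:y+100,x:x+100],None,fx=6,fy=6,interpolation=2))
E
```

```text
[ 0.4862 -0.2883  0.37  ]
[258.3644  57.5641]
208 7
```

View pics/w28c.png

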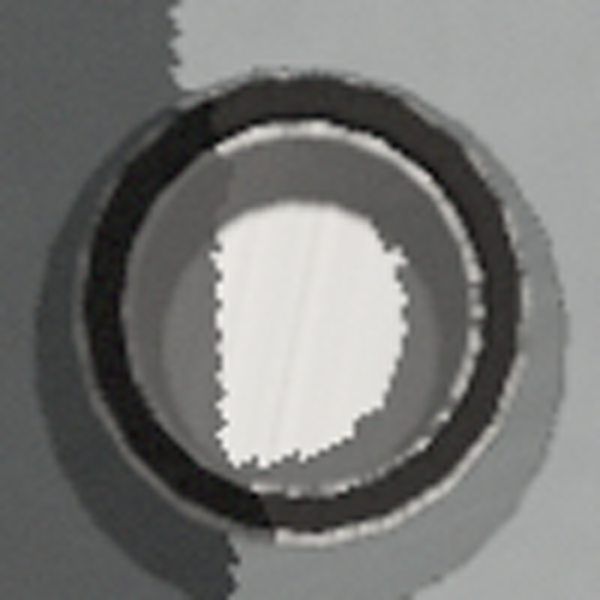

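View pics/w28.png

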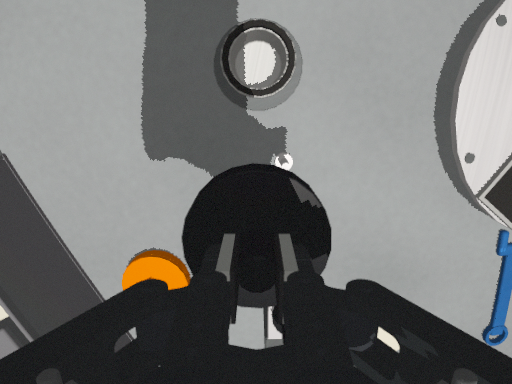

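```bash
python3 - <<'E'
from h import *
to((.3994,-.2426,.33),63)
E
```

```text
xyz [0.0032 0.133  0.3273] rot [ 0.0007 -0.0006  0.0007] | d mm 106.0 clk 54.4 yaw now 62.94
```

>>> step_arm --xyz '[[0.001, 0.02, 0.08], [0.002, 0.04, 0.17], [0.003, 0.1, 0.27], [0.003, 0.133, 0.327], [0.003, 0.133, 0.327], [0.003, 0.133, 0.327], [0.003, 0.133, 0.327]]' --rotation '[[0, 0, 0], [0, 0, 0], [0, 0, 0], [0, 0, 0], [0, 0, 0], [0, 0, 0], [0, 0, 0]]'

```text
clock: 55.28
tcp_pos: [0.4004, -0.2432, 0.3306]
orientation: [-1.398, -0.857, 0.853]
contact_force: [-0.9, -0.5, -0.3]
grip_width: 0.0158
```

```bash
python3 - <<'E'
from h import *
print(r.get_obs()['contact_force'],r.get_obs()['tcp_pos'])
to((.3994,-.2426,.27),63)
E
```

```text
[-0.8802 -0.4877 -0.2665] [ 0.4004 -0.2432  0.3306]
xyz [0.0002 0.202  0.0045] rot [ 0.0017 -0.0007  0.0006] | d mm 60.0 clk 55.275 yaw now 62.94
```

>>> step_arm --xyz '[[0, 0.06, 0.004], [0, 0.12, 0.004], [0, 0.17, 0.004], [0, 0.202, 0.004], [0, 0.202, 0.004], [0, 0.202, 0.004]]' --rotation '[[0.001, 0, 0], [0.001, 0, 0], [0.001, 0, 0], [0.001, 0, 0], [0.001, 0, 0], [0.001, 0, 0]]'

```text
clock: 56.02
tcp_pos: [0.3997, -0.2429, 0.2704]
orientation: [-1.397, -0.856, 0.853]
contact_force: [-0.5, 0.2, -0.4]
grip_width: 0.0155
```

```bash
python3 - <<'E'
from h import *
o,f=save('wrist','w29');save('scene','s29')
p=cv2.imread('pics/s29.png');cv2.imwrite('pics/s29c.png',cv2.resize(p[90:190,150:260],None,fx=6,fy=6,interpolation=2))
to((.3994,-.2426,.253),63);print(o['contact_force'])
E
```

```text
xyz [0.0002 0.0583 0.0015] rot [ 0.0014 -0.0007  0.0007] | d mm 17.0 clk 56.125 yaw now 62.94
[-0.4719  0.1791 -0.3544]
```

View pics/s29c.png

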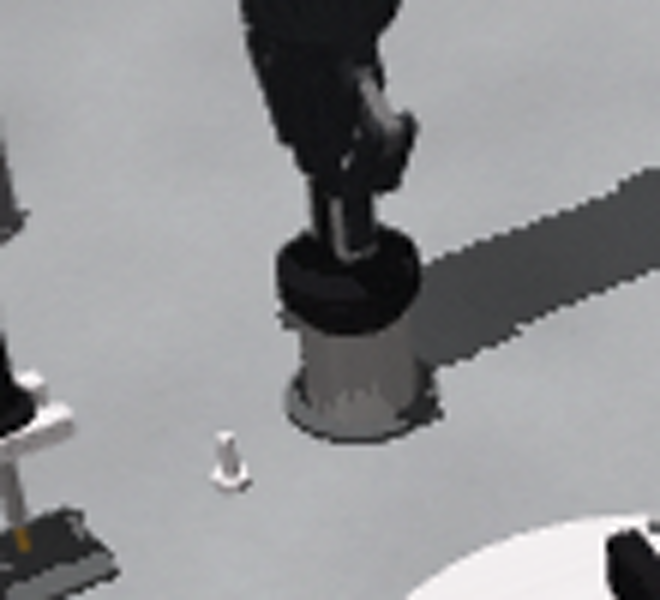

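View pics/w29.png

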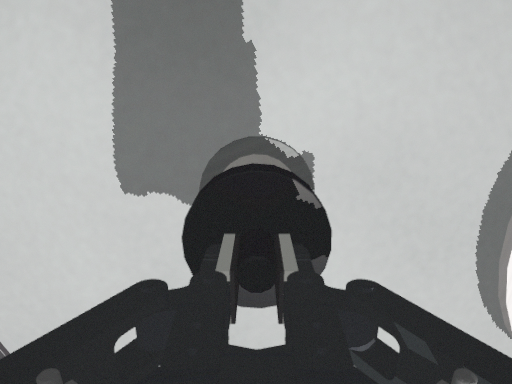

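>>> step_arm --xyz '[[0, 0.01, 0.001], [0, 0.02, 0.001], [0, 0.03, 0.001], [0, 0.038, 0.001], [0, 0.044, 0.001], [0, 0.048, 0.001]]' --rotation '[[0.001, 0, 0], [0.001, 0, 0], [0.001, 0, 0], [0.001, 0, 0], [0.001, 0, 0], [0.001, 0, 0]]'

```text
clock: 56.88
tcp_pos: [0.3995, -0.2427, 0.256]
orientation: [-1.396, -0.856, 0.854]
contact_force: [0.2, 0.3, -0.7]
grip_width: 0.0159
```

No lateral or vertical contact: the skirt is already 10 mm down over the seal. Press on in small steps.

>>> step_arm --xyz '[[0, 0.004, 0], [0, 0.008, 0], [0, 0.012, 0], [0, 0.015, 0]]' --rotation '[[0, 0, 0], [0, 0, 0], [0, 0, 0], [0, 0, 0]]'

```text
clock: 57.38
tcp_pos: [0.3995, -0.2428, 0.2517]
orientation: [-1.396, -0.856, 0.853]
contact_force: [-1.9, 1.2, 5.4]
grip_width: 0.0155
```

>>> step_arm --xyz '[[0, 0.003, 0], [0, 0.006, 0], [0, 0.009, 0], [0, 0.012, 0]]' --rotation '[[0, 0, 0], [0, 0, 0], [0, 0, 0], [0, 0, 0]]'

```text
clock: 57.88
tcp_pos: [0.3995, -0.2428, 0.2484]
orientation: [-1.396, -0.856, 0.853]
contact_force: [-0.8, 0.1, 4.9]
grip_width: 0.0159
```

>>> step_arm --xyz '[[0, 0.003, 0], [0, 0.006, 0], [0, 0.008, 0], [0, 0.01, 0]]' --rotation '[[0, 0, 0], [0, 0, 0], [0, 0, 0], [0, 0, 0]]'

```text
clock: 58.38
tcp_pos: [0.3995, -0.243, 0.2469]
orientation: [-1.395, -0.856, 0.852]
contact_force: [-8.5, 5.2, 32.6]
grip_width: 0.0161
```

>>> step_arm --xyz '[[0, -0.001, 0], [0, -0.001, 0]]' --rotation '[[0, 0, 0], [0, 0, 0]]'

```text
clock: 58.62
tcp_pos: [0.3995, -0.243, 0.2473]
orientation: [-1.396, -0.856, 0.852]
contact_force: [-0.1, -0.5, -1.1]
grip_width: 0.0162
```

>>> step_arm --xyz '[[0, 0, 0], [0, 0, 0], [0, 0, 0], [0, 0, 0], [0, 0, 0], [0, -0.05, 0], [0, -0.15, 0], [0, -0.3, 0], [0, -0.45, 0], [0, -0.45, 0]]' --rotation '[[0, 0, 0], [0, 0, 0], [0, 0, 0], [0, 0, 0], [0, 0, 0], [0, 0, 0], [0, 0, 0], [0, 0, 0], [0, 0, 0], [0, 0, 0]]' --grip 0.3

```text
clock: 59.88
tcp_pos: [0.4, -0.2442, 0.3864]
orientation: [-1.402, -0.861, 0.848]
contact_force: [-0.5, 0.2, -0.7]
grip_width: 0.0597
```

```bash
python3 - <<'E'
from h import *
o,f=save('wrist','w30');s=save('scene','s30')[1];save('top','t30')
p=cv2.imread('pics/s30.png');cv2.imwrite('pics/s30c.png',cv2.resize(p[120:175,180:240],None,fx=10,fy=10,interpolation=2))
print(o['tcp_pos'],proj(s,[[.3985,-.242,.095],[.3985,-.242,.101]]))
c=np.array([.3985,-.2421]);d=(s['position'][:2]-c);d/=np.linalg.norm(d)
for z in (.048,.054): print('lower near edge',proj(s,[[*(c+.037*d),z]]))
E
```

```text
[ 0.4    -0.2442  0.3864] [[207.7186 130.77  ]
 [207.5455 129.0959]]
lower near edge [[209.7005 150.1566]]
lower near edge [[209.5344 148.5551]]
```

View pics/s30c.png

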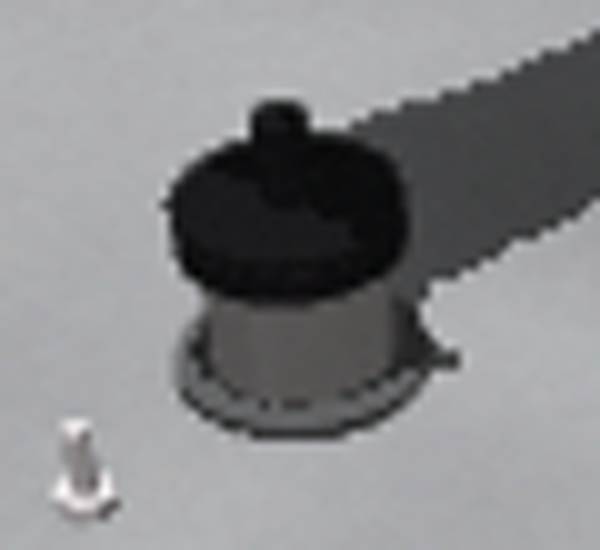

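View pics/w30.png

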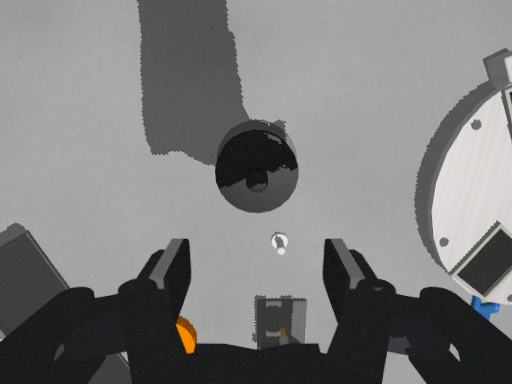

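```bash
python3 - <<'E'
from h import *
for n in ('top0','t30'):
    p=cv2.imread('pics/%s.png'%n);cv2.imwrite('pics/%s_c.png'%n,cv2.resize(p[60:300,60:420],None,fx=2.2,fy=2.2,interpolation=2))
o=r.get_obs();f=r.grab_frame('wrist');
p=cv2.imread('pics/w30.png').astype(float)*2;cv2.imwrite('pics/w30c.png',cv2.resize(np.clip(p,0,255).astype(np.uint8)[110:220,205:310],None,fx=5,fy=5,interpolation=2))
# lid knob vs plate center
E
```

```text
(no output)
```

View pics/t30_c.png

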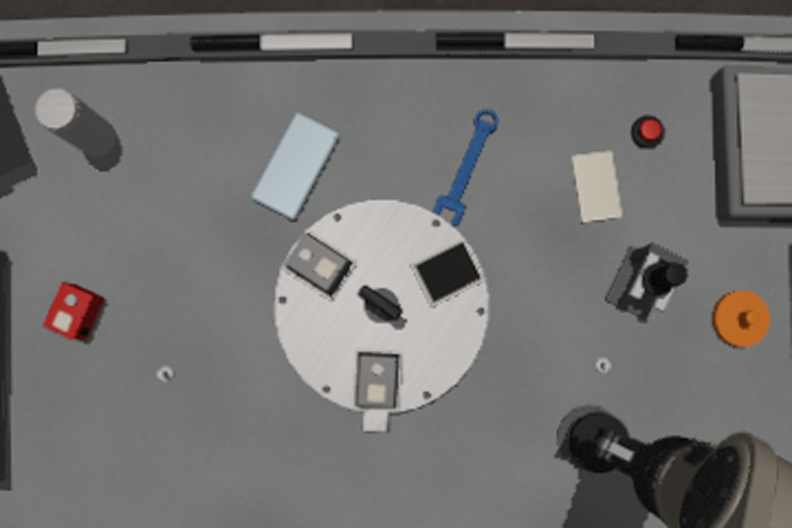

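View pics/w30c.png

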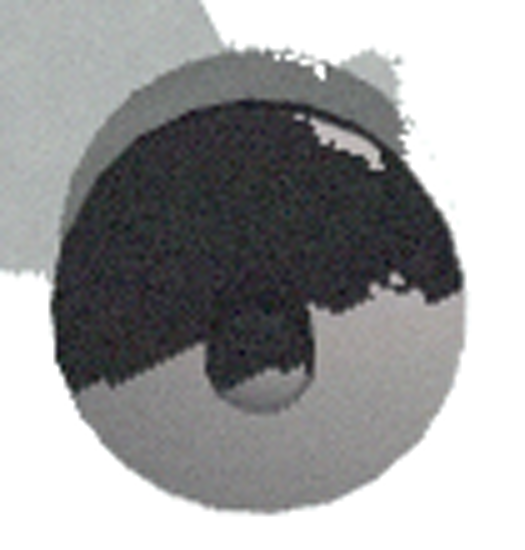

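View pics/s30.png

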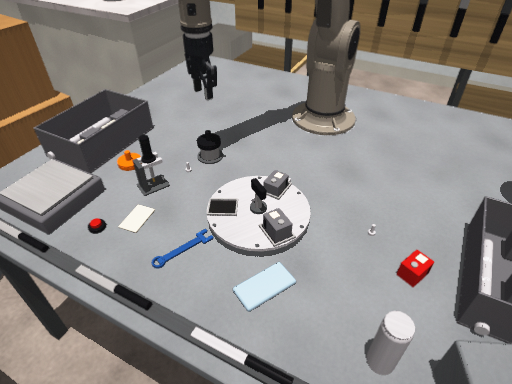

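```bash
python3 - <<'E'
from h import *
o=r.get_obs();f=r.grab_frame('wrist')
print(plane(f,[(256.2,181.6)],.095,o),plane(f,[(256.8,171)],.065,o)); print(o['clock'])
E
```

```text
[[ 0.3935 -0.24    0.095 ]] [[ 0.392  -0.2387  0.065 ]]
60.075
```

```bash
python3 - <<'E'
from h import *
o,f=save('wrist','w31');print(o['tcp_pos'],o['orientation'])
p=cv2.imread('pics/w31.png').astype(float)*2;cv2.imwrite('pics/w31c.png',cv2.resize(np.clip(p,0,255).astype(np.uint8)[110:220,205:310],None,fx=5,fy=5,interpolation=2))
print(proj(f,[[.3985,-.242,.095],[.3985,-.242,.065]],o))
E
```

```text
[ 0.3988 -0.2431  0.3813] [-1.3941 -0.855   0.8528]
[[256.9428 188.4753]
 [256.8178 179.4525]]
```

View pics/w31c.png

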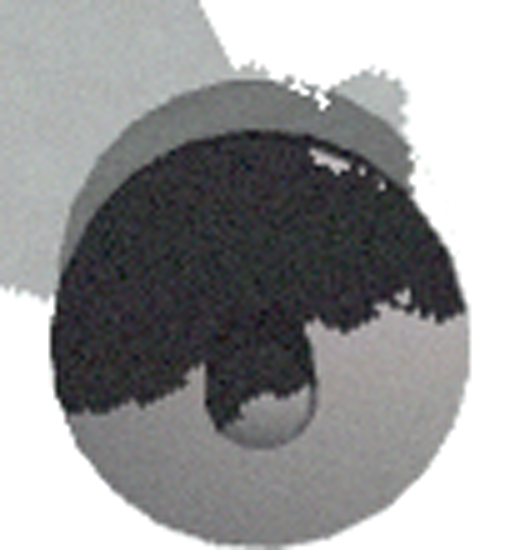

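```bash
python3 - <<'E'
from h import *
print(r.hand_in(), r.get_obs()['clock'])
E
```

```text
the job is handed in; nothing more can be done
the job is handed in; nothing more can be done
```

The job is done and handed in at about 60 s of the 210 s allowed. Only two packs were present, the tall and the mid; I saw no low pack.

- **Packs and table:** the tall pack sits in nest 0 and the mid pack in nest 1. I turned the table one click counter-clockwise. The terminals then appeared within about 1 px of where the 60° test position puts them, and they still did so as I hovered to touch each one.
- **Probing:** I zeroed the probe in the cup with the tip about 44 mm below the rim, then touched the tall pack's terminal and the mid pack's at about 3–6 N. I then dipped it again to the same depth and hung it back in its rack.
- **Lid:** I pressed it on until it bottomed at about 33 N, at the expected home height. The scene picture puts its lower edge at 149.9 px, where 150.2 means home and 148.6 means still resting on the seal. The knob is within 0.2 px of where a level lid would put it. The plate outline was about 2 px off, which I put down to the visible skirt edge.

The final pictures show the packs in their nests and the probe in its rack. The red look-alike, the orange lid and the bystanders look undisturbed.

One reading disagreed: two measurements of the lid before I gripped it differed by about 7 mm. The first was a slanted view, though the lid may also have been knocked. I used the closer one, and the grasp was centred.

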